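Cover the wells of the buffet warmer and switch it on

ROBOT

A 7-joint arm with a two-finger parallel gripper is mounted at the origin on the work surface. World frame = base frame: x ahead of the robot, y to its left, z up, the work surface at z = 0. Lengths are in m, angles in rad, forces in N, time in s.
With the tool pointing down it reaches from about 0.4 to 0.85 m from the base axis. Payload 10.4 kg.
Tool frame: the origin (TCP) lies at the very end of the fingers, on their centre line; the grasp point (between the pads) lies 19 mm behind it; x points along the fingers, y is the direction in which the jaws open and shut, and the axes are right-handed (so a half turn about x gives the same grasp; the last joint's range is limited). The gripper opens to 85 mm and grips with 20 to 120 N. Pads are 22 mm wide; open, the fingers measure 114 mm over their backs; the gripper's body (76 mm by 85 mm) begins 54 mm behind the grasp point. The pads swing forward as they close: fully open they stand 13 mm farther back than shut.
Start: joints at [1.309, 0.332, -0.065, 1.46, 0.022, 1.35, -0.088], TCP at [0.148, -0.607, 0.231] pointing down, gripper open.
Joint ranges: [-2.6, 2.6], [-0.5, 2.12], [-1.47, 1.34], [0.16, 2.42], [-1.27, 4.41], [0.06, 2.06], [-2.6, 2.6]. Speed limits (rad/s): [2.22, 2.22, 2.79, 2.79, 3.14, 3.14, 3.14].

INTERFACE

Orientations are given as a unit quaternion [w, x, y, z].
In Python, from bench import observe, read_camera, camera_params, close_job gives the robot as it stands.
- The arm moves only by the tool play_rows, never from a script. Its arguments are lists of equal length, an entry for each row: "gripper": the opening in per cent of the stroke, from 0 (shut) to 100 (fully open); "slide": the shift along the world's x, y, z in m, a list of three; "twist": the turn, a rotation vector about the world's x, y, z in degrees, a list of three. In form: {"gripper": [gripper, ...], "slide": [[dx, dy, dz], ...], "twist": [[ax, ay, az], ...]}. A call has 1 to 20 rows; each row shifts and turns the commanded pose from where the row before left it; what a row does not reach is not made up. A row lasts 1/12 s, in which the tool goes at most 41.7 mm and 7.16 degrees, less where a joint would pass 70% of its speed; a pose out of reach is approached as far as the arm can. A call is refused whole if a number of a shift passes 0.0417 or a number of a turn 7.16, either way. A call with a gripper value outside its range is refused whole. The fingers move at their own pace and stop on an object; "squeeze" is the grip in N (left out, the last holds). Time passes only in rows, so rows that do not move let the fingers close. It gives the time, the measured TCP pose, the force and the opening at its end, in the units of the state.
- observe(): the state, without advancing time (a new reading comes with each control period).
- read_camera(name): name is "side" or "top"; returns the picture (420x560x3 uint8, red, green, blue); there is no depth.
- camera_params(name): a dict with "fx", "fy", "cx", "cy" (pixels), "k1" (the pictures are not rectified: a ray, as slopes to the right and down, at radius r is drawn at 1 + k1 r^2 times it, then the intrinsics apply), "rvec" (rotation vector, rad) and "tvec" (3), from world to camera coordinates, as OpenCV has them. Camera axes: x right, y down, z forward; pixel columns grow to the right and rows downward; lengths in m; the calibration is good to about 2 mm. A picture is of the moment at which its call begins. camera_params takes no time and is no camera call.
- close_job(): hands the job in, once; it reports no verdict.
The state is a dict: "time_s": time; "qpos": joint angles; "qd": joint speeds; "joint_efforts": joint torques, N m; "ee_pos": TCP position; "orientation": TCP orientation; "wrist_force": force on the tool from outside, world axes, zero at the start; "wrist_torque": the same for the moment, N m; "width": finger opening in m.
Only numpy, scipy, OpenCV 4.12 (cv2) and the standard library are available. Lean on these libraries where they do the work, as an engineer would, in place of code of your own. Each camera call takes 0.05 s, during which the arm holds its last target.

TASK

Get the buffet warmer ready: clear the wooden spatula off it and lay it in the grey utensil tray, then put every loose steel cover into a well of its own (any well) and press it down past the spring rollers until it sits level and fully home. Only when all the covers are down, turn the red thermostat knob clockwise past its click to on, and leave the cup and the two jars where they stand.

Things in the scene. Friction and masses are not known exactly. Their poses are not given: they have to be found in the camera images.
- warmer: Aluminium buffet warmer, fixed, 155 (its x) by 370 mm (its y): three wells side by side along y (pitch 87 mm), black panel with red knob at the -y end. Origin: on the counter under the middle well's centre. Wells 113 (x) by 79 mm (y), flat seat 45 mm above the counter; walls 8 mm thick, straight to 14 mm above the seat, then 45 degree ridges, tops 63 mm above the counter.
- well0 (a point): Centre of the seat of the -y well, next to the knob; 45 mm above the counter; axes as the warmer's. In each well a 10 mm spring roller stands out 3.5 mm from the wall at both x ends, centre 8.4 mm above the seat.
- well1 (a point): Centre of the seat of the middle well; as well0. A cover laid in a well rests on the two rollers about 12 mm too high; some 4 to 10 N straight down on it pushes the rollers aside and it snaps down onto the seat and stays.
- well2 (a point): Centre of the seat of the +y well; as well0.
- cover0: Steel well cover, loose, about 0.32 kg, may be absent. Flange 110 (its x) by 76 (its y) by 4 mm, on it a panel 94 by 70 mm up to 16 mm above the underside, and on that a blue bar handle 60 mm long (x), 14 mm thick (y), up to 46 mm above the underside. Origin: centre of the underside. It fits a well with its x along the warmer's x, either way round, with 1.5 mm play on every side.
- cover1: Steel well cover, loose, about 0.32 kg, may be absent. Flange 110 (its x) by 76 (its y) by 4 mm, on it a panel 94 by 70 mm up to 16 mm above the underside, and on that a blue bar handle 60 mm long (x), 14 mm thick (y), up to 46 mm above the underside. Origin: centre of the underside. It fits a well with its x along the warmer's x, either way round, with 1.5 mm play on every side.
- cover2: Steel well cover, loose, about 0.32 kg, may be absent. Flange 110 (its x) by 76 (its y) by 4 mm, on it a panel 94 by 70 mm up to 16 mm above the underside, and on that a blue bar handle 60 mm long (x), 14 mm thick (y), up to 46 mm above the underside. Origin: centre of the underside. It fits a well with its x along the warmer's x, either way round, with 1.5 mm play on every side.
- spatula: Wooden spatula, loose, 0.07 kg, 200 mm long, flat underside; lies across the warmer's wells at the start. Handle from x=-100 to +25 mm, 18 mm wide (y) and 18 mm high; blade from x=+25 to +100 mm, 60 mm wide and 7 mm thick. Origin: on the underside, mid length; x points to the blade; balance point near x=0.
- tray: Grey open utensil tray, fixed, 250 (its x) by 130 (its y) by 30 mm high, walls 5 mm, floor 5 mm. Origin: centre of the underside, on the counter.
- thermostat (a joint): Angle of the thermostat knob, rad: 0 off, grows clockwise seen from above, stop at 1.4 (on). An over-centre spring turns it back to 0 below about 0.7 and on to 1.4 beyond; about 0.15 Nm to get it moving.
- knob_grip (a point): On the knob's vertical axis, at the height to grip. Red bar grip 56 mm long, 16 mm thick, 34 mm high, its top 10 mm above this point; 87.5 mm above the counter. The bar lies along this point's x axis and turns with the knob.
- cup: Magenta cup, loose, 72 mm across, 100 mm high; leave alone. Origin: centre of the underside.
- salt: White jar with a blue cap, loose, 52 mm across, 120 mm high; leave alone. Origin: centre of the underside.
- pepper: Amber jar with a red cap, loose, 48 mm across, 100 mm high; leave alone. Origin: centre of the underside.

How it is judged:
By the outcome, as a careful person would: the job done as asked, in the order asked, and still so for the second after the job is handed in, with the robot touching nothing.
Of cover0, cover1, cover2 only 2 to 3 are there at a start; the rules pass over those that are not, and their reading is None.
At some moment in a run one of cover0, cover1, cover2 may be knocked a few centimetres aside while the robot is not near it.
Once in a run the grip may slacken for a moment while it holds something.
It also fails if it takes over 210 s, if anything falls off the work surface, if the arm or the gripper's body presses on something with over 40 N, if the wrist force passes 120 N, or if a joint passes its speed limit or range.

## Working session

There is one attempt and no reset: what is moved stays moved. The work goes in short steps, Python scripts to look and compute and a tool call to move; the robot and the scene stay as the last step left them, time stands still between calls to the robot, and variables do not carry over. Pictures are saved under pics/ and viewed, and the job is handed in when it is done.

Besides the shell and the picture viewer there is one more tool, called by a JSON object that holds its "api" and its "payload". play_rows: Moves the arm, as the interface text tells. Its arguments: {"type":"object","properties":{"gripper":{"type":"array"},"slide":{"type":"array"},"twist":{"type":"array"},"squeeze":{"type":"number"}},"required":["gripper","slide","twist"]}

```bash
mkdir -p pics; ls; python3 - <<'E'
from bench import *
import cv2
for n in("top","side"):
    im=read_camera(n); cv2.imwrite(f"pics/{n}0.png",cv2.cvtColor(im,cv2.COLOR_RGB2BGR)); print(n,camera_params(n))
print(observe())
E
```

```text
pics
top {'fx': 527.6932295817278, 'fy': 527.6932295817278, 'cx': 283.73166567163685, 'cy': 202.79051376470548, 'k1': 0.03394952375798968, 'rvec': array([ 2.12705873, -2.12990192,  0.16656658]), 'tvec': array([0.00454608, 0.54015241, 1.21250425])}
side {'fx': 394.7734365589963, 'fy': 394.7734365589963, 'cx': 273.69812657871074, 'cy': 209.90182078701483, 'k1': -0.11291649310105266, 'rvec': array([ 0.57452097, -2.71587659,  1.13645375]), 'tvec': array([0.47288133, 0.22108275, 0.84224392])}
{'time_s': 0.1, 'qpos': array([ 1.30941039,  0.33278062, -0.06469481,  1.46086671,  0.0215782 ,
        1.34993253, -0.08850997]), 'qd': array([ 0.00093074, -0.00234737,  0.00026856, -0.00189127, -0.0013455 ,
       -0.00169049, -0.00060967]), 'joint_efforts': array([ 1.97343485e-03, -6.26748276e+01,  4.93416516e-02, -3.92432106e+01,
        1.62920292e-02,  6.93162525e-03, -4.69116543e-06]), 'ee_pos': array([ 0.14774365, -0.60692465,  0.23060853]), 'orientation': array([-0.08377118, -0.7020039 , -0.0846749 ,  0.70214178]), 'wrist_force': array([ 0.53259603, -0.04718514,  0.4265916 ]), 'wrist_torque': array([-0.01164771,  0.04168658,  0.02184985]), 'width': 0.08542324299769731}
```

View pics/top0.png

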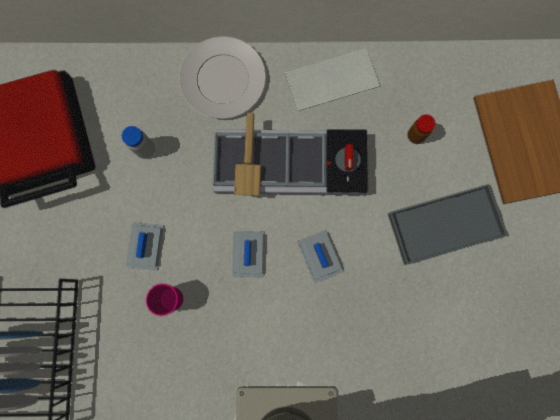

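View pics/side0.png

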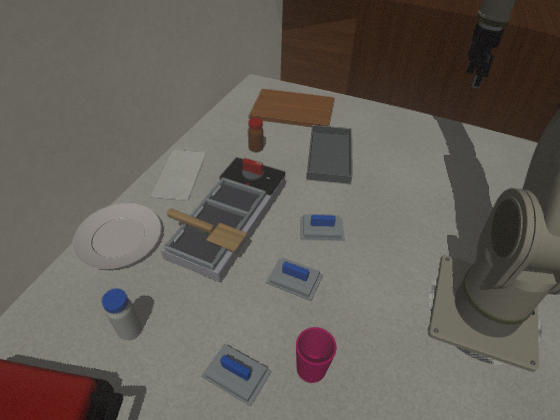

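```bash
cat > h.py <<'E'
import numpy as np, cv2
from bench import *
from scipy.optimize import least_squares, minimize
CP={n:camera_params(n) for n in("top","side")}
def K(n):
    c=CP[n]; return np.array([[c['fx'],0,c['cx']],[0,c['fy'],c['cy']],[0,0,1.]])
def D(n): return np.array([CP[n]['k1'],0,0,0,0.])
def proj(P,n): return cv2.projectPoints(np.asarray(P,float).reshape(-1,1,3),CP[n]['rvec'],CP[n]['tvec'],K(n),D(n))[0].reshape(-1,2)
def unproj(uv,z,n):
    p=cv2.undistortPoints(np.asarray(uv,float).reshape(-1,1,2),K(n),D(n)).reshape(-1,2)
    R=cv2.Rodrigues(CP[n]['rvec'])[0]; o=-R.T@np.asarray(CP[n]['tvec']).ravel()
    d=np.c_[p,np.ones(len(p))]@R
    return o+d*((z-o[2])/d[:,2])[:,None]
def snap(n,tag):
    im=cv2.cvtColor(read_camera(n),cv2.COLOR_RGB2BGR); cv2.imwrite(f"pics/{n}_{tag}.png",im); return im
def crop(im,x0,y0,w,h,f,name): cv2.imwrite(f"pics/{name}.png",cv2.resize(im[y0:y0+h,x0:x0+w],None,fx=f,fy=f,interpolation=cv2.INTER_CUBIC))
def box(x0,x1,y0,y1,z0,z1): return np.array([[x,y,z] for x in(x0,x1) for y in(y0,y1) for z in(z0,z1)],float)
def tf(P,x,y,yaw,z=0):
    c,s=np.cos(yaw),np.sin(yaw); P=np.asarray(P,float)
    return np.c_[c*P[:,0]-s*P[:,1]+x, s*P[:,0]+c*P[:,1]+y, P[:,2]+z]
S=4
def sil(boxes,n,roi):
    x0,y0,w,h=roi; m=np.zeros((h*S,w*S),np.uint8)
    for b in boxes:
        q=(proj(b,n)-[x0,y0]+.5)*S-.5
        cv2.fillConvexPoly(m,cv2.convexHull(np.round(q*16).astype(np.int32)),255,shift=4)
    return cv2.resize(m,(w,h),interpolation=cv2.INTER_AREA)/255.
def bluemask(im):
    h=cv2.cvtColor(im,cv2.COLOR_BGR2HSV); return cv2.inRange(h,(100,120,50),(130,255,255))
HANDLE=[box(-.03,.03,-.007,.007,.016,.046)]
def fit_handle(ims,g,z=0,cams=("top","side")):
    data=[]
    for n in cams:
        p=proj(tf(HANDLE[0],*g,z),n).mean(0); r=32 if n=="top" else 40
        x0,y0=[max(0,int(v)-r) for v in p]
        m=bluemask(ims[n])[y0:y0+2*r,x0:x0+2*r]; h,w=m.shape
        data.append((n,(x0,y0,w,h),m/255.))
    def cost(v): return sum(np.abs(sil([tf(b,*v,z) for b in HANDLE],n,roi)-m).sum()/m.sum() for n,roi,m in data)
    best=None
    for dy in (0,.3,-.3):
        s=np.array([g[0],g[1],g[2]+dy])
        r=minimize(cost,s,method="Nelder-Mead",options=dict(initial_simplex=s+np.array([[0,0,0],[.01,0,0],[0,.01,0],[0,0,.2]]),xatol=1e-4,fatol=1e-4))
        if best is None or r.fun<best.fun: best=r
    return best.x,best.fun
E
python3 - <<'E'
from h import *
t=cv2.imread("pics/top0.png"); s=cv2.imread("pics/side0.png")
crop(t,205,105,175,100,4,"c1"); crop(s,155,145,145,140,4,"c2"); crop(t,380,175,135,100,5,"c3")
for name,p in dict(a=(142,243),b=(248,252),c=(322,255)).items():
    g=unproj([p],.046,"top")[0]
    for cams in(("top","side"),("top",),("side",)):
        print(name,*fit_handle(dict(top=t,side=s),[g[0],g[1],0.],cams=cams),cams)
E
```

```text
a [ 0.44245855  0.34465058 -0.14305059] 0.5557179178930205 ('top', 'side')
a [ 0.44249075  0.34385694 -0.13291536] 0.27538126361655774 ('top',)
a [ 0.44534445  0.3451993  -0.18130368] 0.26406748746010034 ('side',)
b [0.4229716  0.09117653 0.01035732] 0.45877911773097624 ('top', 'side')
b [0.42240065 0.09119906 0.01216163] 0.14526854219948848 ('top',)
b [ 0.42544025  0.09277896 -0.10991957] 0.2925102196355574 ('side',)
c [ 0.41760005 -0.08362652  0.39263439] 0.5562032835574622 ('top', 'side')
c [ 0.41651431 -0.08363336  0.39212005] 0.19726755218216319 ('top',)
c [ 0.41819628 -0.08002548  0.24864754] 0.33923273657289 ('side',)
```

View pics/c1.png

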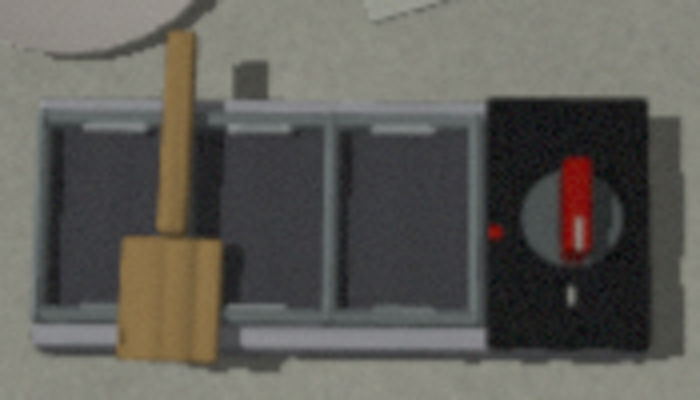

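View pics/c2.png

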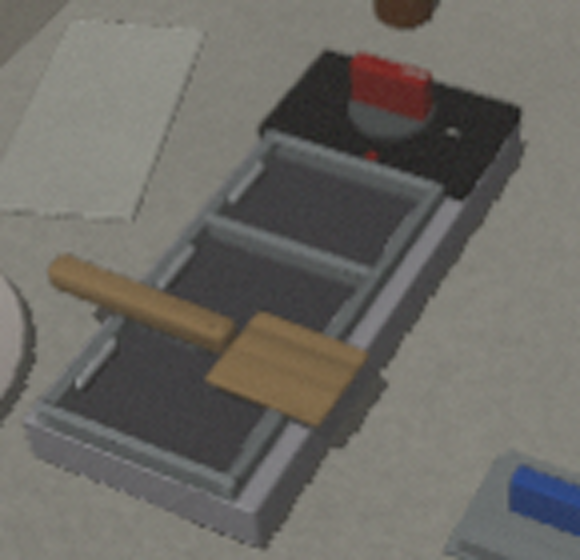

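View pics/c3.png

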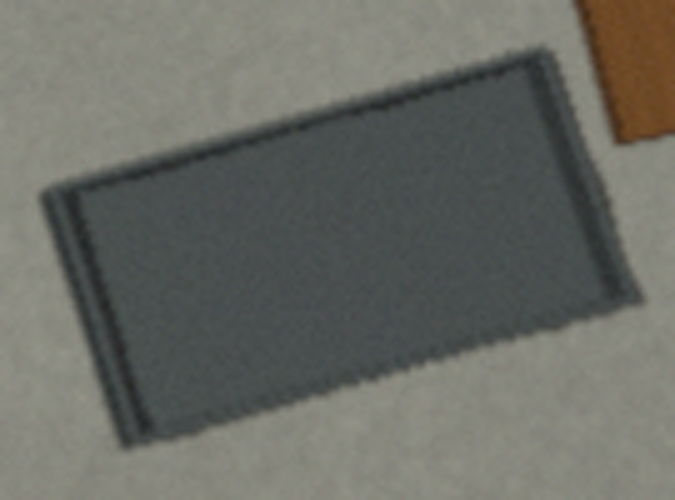

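```bash
cat > ov.py <<'E'
from h import *
def pick(c,off,f): return (np.array(c,float)+.5)/f-.5+np.array(off)
# warmer picks: local pts, pixel
T=pick([(329,117),(329,317),(477,118),(477,318),(46,115),(46,313)],(205,105),4)
L=np.array([(x,y,.063) for y in(-.0435,-.1305,.1305) for x in(.0605,-.0605)])
Sd=pick([(212,222),(368,272),(272,140),(438,186),(45,413),(236,488)],(155,145),4)
def warmfit(which="both"):
    def res(v):
        r=[]
        if which!="side": r.append(proj(tf(L,*v),"top")-T)
        if which!="top": r.append(proj(tf(L,*v),"side")-Sd)
        return np.vstack(r).ravel()
    return least_squares(res,[.62,.1,0],loss="soft_l1")
def lines(im,n,segs,off,f,name,col=(0,255,255)):
    x0,y0,w,h=off; b=cv2.resize(im[y0:y0+h,x0:x0+w],None,fx=f,fy=f,interpolation=cv2.INTER_CUBIC)
    for a,c,*k in segs:
        q=(proj([a,c],n)-[x0,y0]+.5)*f-.5; cv2.line(b,*[tuple(int(v) for v in np.round(p)) for p in q],k[0] if k else col,1,cv2.LINE_AA)
    cv2.imwrite(f"pics/{name}.png",b)
def rect(x0,x1,y0,y1,z,v,zz=0,col=(0,255,255)):
    P=tf([(x0,y0,z),(x1,y0,z),(x1,y1,z),(x0,y1,z)],*v,zz); return [(P[i],P[(i+1)%4],col) for i in range(4)]
def wsegs(v):
    s=[]
    for k in(-1,0,1):
        s+=rect(-.0565,.0565,.087*k-.0395,.087*k+.0395,.045,v,col=(0,255,0))
        s+=rect(-.0605,.0605,.087*k-.0435,.087*k+.0435,.063,v)
    s+=rect(-.0775,.0775,-.2355,.1345,.0,v,col=(255,0,255))
    return s
E
python3 - <<'E'
from ov import *
for w in("both","top","side"):
    r=warmfit(w); print(w,r.x,np.abs(r.fun).max(), r.fun.reshape(-1,2).round(1).tolist())
v=warmfit().x
t=cv2.imread("pics/top0.png"); s=cv2.imread("pics/side0.png")
lines(t,"top",wsegs(v),(205,105,175,100),4,"o1"); lines(s,"side",wsegs(v),(155,145,145,140),4,"o2")
crop(t,120,215,60,60,4,"x");
b=[]
for n,im,ps in(("top",t,[(145,246),(249,253),(320,257)]),("side",s,[(237,372),(295,275),(322,226)])):
    for p in ps:
        c=im[p[1]-32:p[1]+32,p[0]-32:p[0]+32]; c=cv2.resize(c,None,fx=4,fy=4,interpolation=cv2.INTER_CUBIC); m=cv2.resize(bluemask(im)[p[1]-32:p[1]+32,p[0]-32:p[0]+32],None,fx=4,fy=4,interpolation=0)
        c[m>0]=c[m>0]//2+np.array([0,120,0],np.uint8); b.append(c)
cv2.imwrite("pics/x.png",np.vstack([np.hstack(b[:3]),np.hstack(b[3:])]))
E
```

```text
both [ 0.64394745  0.04027805 -0.00838937] 3.220551842061127 [[-0.1, 0.4], [-0.5, -0.2], [-0.8, 0.3], [-0.6, -0.3], [-1.7, 0.5], [-3.2, 0.4], [-1.4, -2.6], [2.5, -0.8], [0.5, -2.3], [0.1, -1.0], [0.6, -2.4], [-0.5, -2.9]]
top [ 0.64443118  0.0379933  -0.01163752] 2.3287241219376256 [[0.9, 0.2], [0.4, -0.4], [0.2, 0.3], [0.2, -0.3], [-0.7, 0.2], [-2.3, -0.0]]
side [ 6.41044403e-01  4.63584740e-02 -4.38298535e-04] 2.4476761647927674 [[-1.9, -0.7], [2.4, 1.0], [-0.1, -0.7], [-0.1, 0.5], [0.4, 0.2], [-0.2, -0.3]]
```

View pics/o1.png

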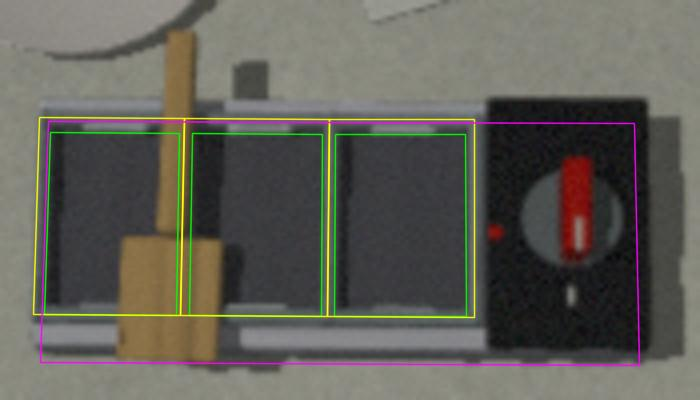

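View pics/o2.png

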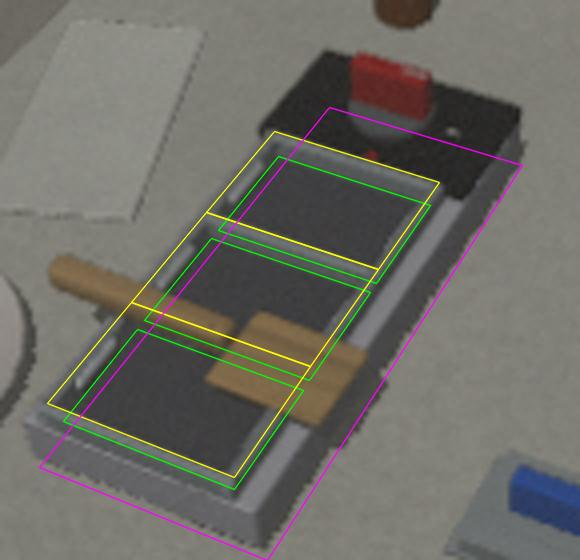

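View pics/x.png

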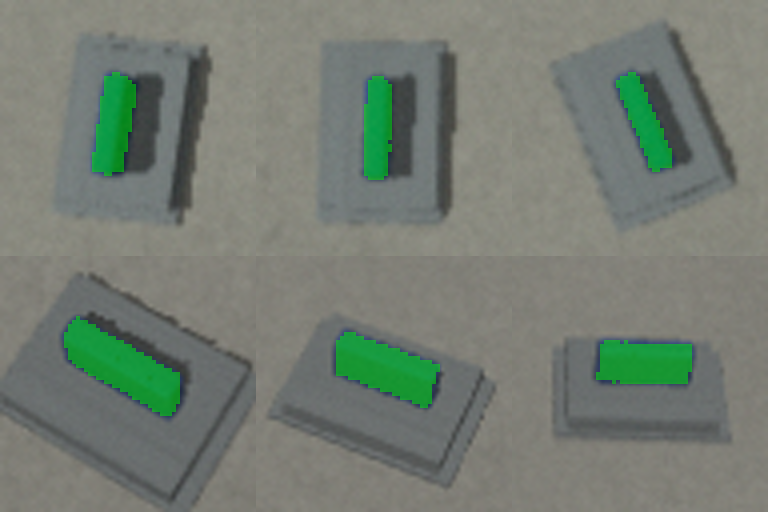

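```bash
python3 - <<'E'
from ov import *
for n in CP:
    R=cv2.Rodrigues(CP[n]['rvec'])[0]; print(n,-R.T@CP[n]['tvec'].ravel(), R[2])
q=pick([(488,98),(648,98),(648,350),(488,348)],(205,105),4)
for z in (.05,.055,.06,.063): 
    P=unproj(q,z,"top"); print(z,P.round(4)[:,:2].tolist(),P.mean(0)[:2])
# left end of body
P=unproj(pick([(40,100),(36,348)],(205,105),4),.05,"top");print(P)
P=unproj(pick([(329,117),(329,317),(477,118),(477,318),(46,115),(46,313)],(205,105),4),.063,"top");print(P)
# side: panel corners
q=pick([(325,50),(260,130),(460,197),(520,110)],(155,145),4)
for z in(.05,.055,.06,.063): print(z,unproj(q,z,"side")[:,:2].round(4).tolist())
q=pick([(25,425),(262,505),(262,545)],(155,145),4)
print(unproj(q,.05,"side")[:2,:2],unproj(q,0,"side")[2,:2])
E
```

```text
top [ 0.33002972 -0.01065722  1.28565885] [ 0.16703882  0.01151209 -0.98588311]
side [0.26850093 0.59884338 0.74240354] [ 0.27253359 -0.65550799 -0.70429732]
0.05 [[0.7206, -0.1004], [0.7201, -0.1973], [0.5646, -0.1933], [0.5661, -0.0984]] [ 0.64284068 -0.1473384 ]
0.055 [[0.719, -0.1001], [0.7185, -0.1965], [0.5637, -0.1925], [0.5652, -0.098]] [ 0.64157491 -0.14678533]
0.06 [[0.7174, -0.0997], [0.7169, -0.1958], [0.5627, -0.1918], [0.5642, -0.0977]] [ 0.64030914 -0.14623226]
0.063 [[0.7165, -0.0995], [0.7159, -0.1953], [0.5622, -0.1914], [0.5636, -0.0974]] [ 0.63954968 -0.14590042]
[[0.7203369  0.17186351 0.05      ]
 [0.56679983 0.17104904 0.05      ]]
[[ 0.7050437  -0.00398884  0.063     ]
 [ 0.58252646 -0.00382826  0.063     ]
 [ 0.70403854 -0.09275026  0.063     ]
 [ 0.58167291 -0.09120544  0.063     ]
 [ 0.70686582  0.16614383  0.063     ]
 [ 0.58538109  0.16367139  0.063     ]]
0.05 [[0.7217, -0.1985], [0.7206, -0.1007], [0.5696, -0.0954], [0.568, -0.1939]]
0.055 [[0.7185, -0.1927], [0.7174, -0.0957], [0.5674, -0.0904], [0.5658, -0.1882]]
0.06 [[0.7152, -0.1869], [0.7141, -0.0906], [0.5653, -0.0854], [0.5637, -0.1824]]
0.063 [[0.7132, -0.1835], [0.7121, -0.0876], [0.564, -0.0824], [0.5624, -0.179]]
[[0.71643337 0.18076935]
 [0.56722527 0.17356397]] [0.5752828  0.16745631]
```

```bash
python3 - <<'E'
from ov import *
v=(.643,.0385,-.003)
t=cv2.imread("pics/top0.png"); s=cv2.imread("pics/side0.png")
sg=wsegs(v)+rect(-.0775,.0775,-.2355,-.1345,.053,v,col=(255,255,0))
lines(t,"top",sg,(205,105,175,100),4,"o1"); lines(s,"side",sg,(155,145,145,140),4,"o2")
# red knob
for n,im,c in(("top",t,(348,158)),("side",s,(253,167))):
    h=cv2.cvtColor(im,cv2.COLOR_BGR2HSV); m=cv2.inRange(h,(0,150,60),(8,255,255))|cv2.inRange(h,(172,150,60),(180,255,255))
    k,l,st,ce=cv2.connectedComponentsWithStats(m)
    i=min(range(1,k),key=lambda i:np.hypot(*(ce[i]-c)) if st[i,4]>20 else 1e9); print(n,st[i],ce[i])
    pts=np.argwhere(l==i)[:,::-1].astype(np.float32); print(cv2.minAreaRect(pts))
    print(unproj([ce[i]],.0975,n))
E
```

```text
top [345 144   8  26 170] [348.52941176 155.29411765]
((348.5, 156.5), (25.0, 7.0), 90.0)
[[ 0.6424594  -0.14676995  0.0975    ]]
side [243 159  18  15 141] [251.42553191 165.5248227 ]
((251.7307586669922, 165.6538543701172), (19.821510314941406, 10.875518798828125), 15.255120277404785)
[[ 0.63688505 -0.128472    0.0975    ]]
```

View pics/o1.png

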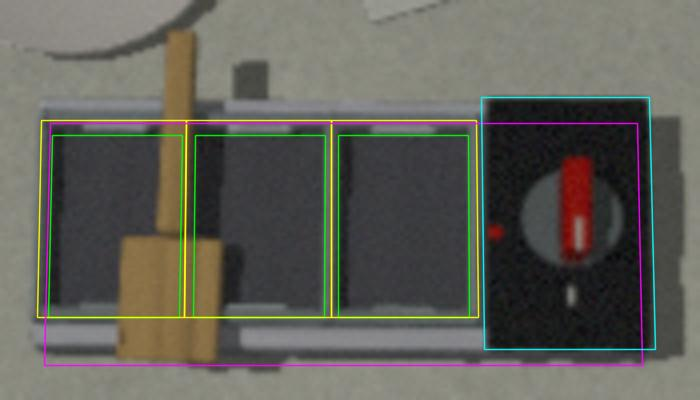

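View pics/o2.png

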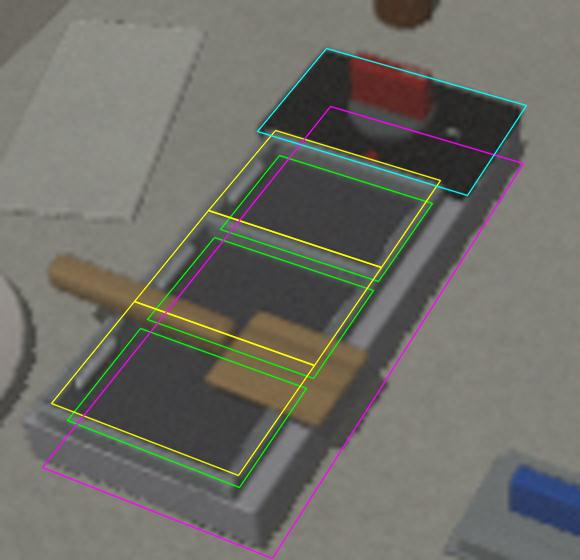

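```bash
python3 - <<'E'
from ov import *
print("handle top end/junction",unproj(pick([(181,32),(172,232)],(205,105),4),.081,"top"))
print("blade",unproj(pick([(122,237),(220,240),(214,360),(118,357)],(205,105),4),.070,"top"))
# side
print("side blade",unproj(pick([(265,312),(366,350),(318,424),(207,380)],(155,145),4),.070,"side"))
print("side handle",unproj(pick([(68,262),(232,325)],(155,145),4),.079,"side"))
P=unproj(pick([(45,190),(545,50),(640,298),(125,447)],(380,175),5),.03,"top");print("tray",P,P.mean(0))
d=P[1]-P[0];print(np.hypot(*d[:2]),np.degrees(np.arctan2(d[1],d[0])));d=P[2]-P[3];print(np.hypot(*d[:2]),np.degrees(np.arctan2(d[1],d[0])))
t=cv2.imread("pics/top0.png"); s=cv2.imread("pics/side0.png")
m=cv2.inRange(cv2.cvtColor(t,cv2.COLOR_BGR2HSV),(140,150,40),(170,255,255)); mm=cv2.moments(m,True); print("cup",unproj([(mm['m10']/mm['m00'],mm['m01']/mm['m00'])],.09,"top"))
print("salt",unproj([(132,135)],.12,"top"),"pepper",unproj([(427,123)],.1,"top"))
E
```

```text
handle top end/junction [[0.75231439 0.08404307 0.081     ]
 [0.62994179 0.08812091 0.081     ]]
blade [[0.6297245  0.11860261 0.07      ]
 [0.62773486 0.06055601 0.07      ]
 [0.55555257 0.06355735 0.07      ]
 [0.55747918 0.11988205 0.07      ]]
side blade [[0.62440689 0.06294148 0.07      ]
 [0.55734644 0.06528761 0.07      ]
 [0.55713612 0.12504622 0.07      ]
 [0.62868022 0.12263484 0.07      ]]
side handle [[0.74694298 0.08299522 0.079     ]
 [0.63191282 0.08694727 0.079     ]]
tray [[ 0.51833952 -0.24738821  0.03      ]
 [ 0.58598349 -0.48859929  0.03      ]
 [ 0.46625307 -0.52506975  0.03      ]
 [ 0.39586968 -0.28068503  0.03      ]] [ 0.49161144 -0.38543557  0.03      ]
0.25051644550455304 -74.33465732010822
0.254318129731968 -73.93347038655344
cup [[0.31560048 0.27171142 0.09      ]]
salt [[0.68583613 0.35048438 0.12      ]] pepper [[ 0.71817261 -0.32978269  0.1       ]]
```

```bash
cat > st.py <<'E'
from h import *
from scipy.spatial.transform import Rotation as Ro
def state():
    o=observe(); q=o['orientation']; M=Ro.from_quat([q[1],q[2],q[3],q[0]]).as_matrix()
    print("t",round(o['time_s'],2),"pos",o['ee_pos'].round(4),"down",M[:,0].round(4),"jaw",M[:,1].round(4),"jawdeg",round(np.degrees(np.arctan2(M[1,1],M[0,1])),2),"F",o['wrist_force'].round(1),"w",round(o['width'],4),"q",o['qpos'].round(2))
    return o,M
def align(jawdeg):
    "rotvec in deg from the present to straight down, jaw at jawdeg (mod 180)"
    o,M=state(); best=None
    for a in(jawdeg,jawdeg+180):
        a=np.radians(a); x=np.array([0,0,-1.]); y=np.array([np.cos(a),np.sin(a),0]); T=np.c_[x,y,np.cross(x,y)]
        print("turn",np.degrees(Ro.from_matrix(T@M.T).as_rotvec()).round(2))
E
python3 -c "
from st import *
align(88)"
```

```text
t 0.1 pos [ 0.1477 -0.6069  0.2306] down [-3.0e-04  1.2e-03 -1.0e+00] jaw [ 0.2365 -0.9716 -0.0013] jawdeg -76.32 F [ 0.5 -0.   0.4] w 0.0854 q [ 1.31  0.33 -0.06  1.46  0.02  1.35 -0.09]
turn [ 1.0000e-02 -1.1000e-01  1.6432e+02]
turn [-7.000e-02 -1.000e-02 -1.568e+01]
```

{"api": "play_rows", "payload": {"gripper": [100,100,100,100,100,100,100,100,100,100,100,100,100,100,100,100,100,100,100,100], "slide": [[0.021,0.029,0],[0.021,0.029,0],[0.021,0.029,0],[0.021,0.029,0],[0.021,0.029,0],[0.021,0.029,0],[0.021,0.029,0],[0.021,0.029,0],[0.021,0.029,0],[0.021,0.029,0],[0.021,0.029,0],[0.021,0.029,0],[0.021,0.029,0],[0.021,0.029,0],[0.021,0.029,0],[0.021,0.029,0],[0.021,0.029,0],[0.021,0.029,0],[0.021,0.029,0],[0.021,0.029,0]], "twist": [[0,0,6.8],[0,0,6.8],[0,0,6.8],[0,0,6.8],[0,0,6.8],[0,0,6.8],[0,0,6.8],[0,0,6.8],[0,0,6.8],[0,0,6.8],[0,0,6.8],[0,0,6.8],[0,0,6.8],[0,0,6.8],[0,0,6.8],[0,0,6.8],[0,0,6.8],[0,0,6.8],[0,0,6.8],[0,0,6.8]]}}

```text
time_s: 1.77
ee_pos: [0.5685, -0.0259, 0.2312]
orientation: [0.683, 0.183, 0.683, -0.183]
wrist_force: [0.9, -1.2, -0.2]
width: 0.0853
```

```bash
python3 -c "
from st import *
align(88)"
```

```text
t 1.77 pos [ 0.5685 -0.0259  0.2312] down [-2.e-04 -0.e+00 -1.e+00] jaw [ 5.002e-01  8.659e-01 -1.000e-04] jawdeg 59.99 F [ 0.9 -1.2 -0.2] w 0.0853 q [ 0.6   0.3  -0.77  1.58  0.21  1.35  0.86]
turn [ 0.000e+00 -1.000e-02  2.801e+01]
turn [-1.0000e-02 -1.0000e-02 -1.5199e+02]
```

{"api": "play_rows", "payload": {"gripper": [60,60,60,60,60,60,60], "slide": [[0.0176,0.0229,-0.02],[0.0176,0.0229,-0.02],[0.0176,0.0229,-0.02],[0.0176,0.0229,-0.02],[0.0176,0.0229,-0.02],[0,0,0],[0,0,0]], "twist": [[0,0,5.6],[0,0,5.6],[0,0,5.6],[0,0,5.6],[0,0,5.6],[0,0,0],[0,0,0]]}}

```text
time_s: 2.35
ee_pos: [0.6549, 0.089, 0.1289]
orientation: [0.706, 0.014, 0.708, -0.013]
wrist_force: [0.3, -0.6, 1.4]
width: 0.0508
```

```bash
python3 -c "
from st import *
state()
crop(snap('side','a'),155,100,150,150,4,'a1');crop(snap('top','a'),205,85,175,120,4,'a2')"
```

```text
t 2.35 pos [0.6549 0.089  0.1289] down [-0.0041  0.0014 -1.    ] jaw [0.0379 0.9993 0.0012] jawdeg 87.83 F [ 0.3 -0.6  1.4] w 0.0508 q [ 0.35  0.61 -0.8   1.44  0.44  1.28  1.05]
```

View pics/a1.png

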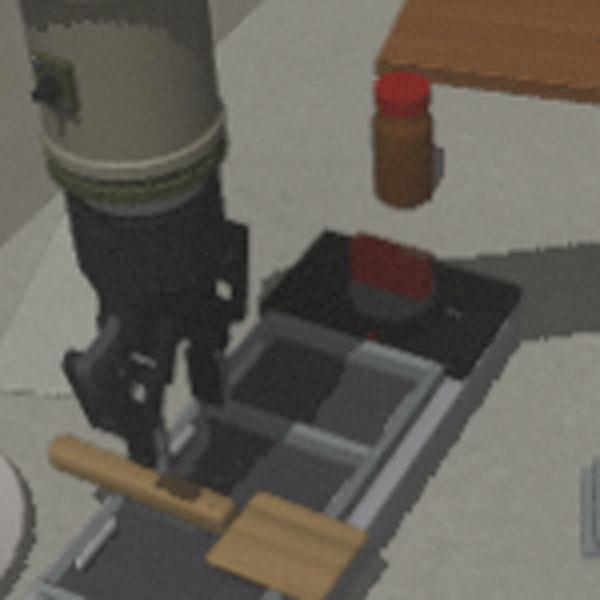

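View pics/a2.png

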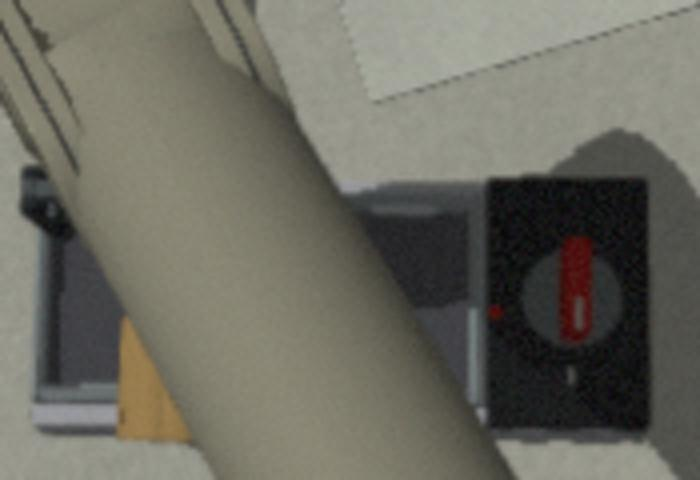

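{"api": "play_rows", "payload": {"gripper": [60,60,60,60,60,0,0,0,0,0,0], "slide": [[0.001,0,-0.016],[0,0,-0.016],[0,0,-0.016],[0,0,-0.016],[0,0,0],[0,0,0],[0,0,0],[0,0,0],[0,0,0],[0,0,0],[0,0,0]], "twist": [[0,0,0],[0,0,0],[0,0,0],[0,0,0],[0,0,0],[0,0,0],[0,0,0],[0,0,0],[0,0,0],[0,0,0],[0,0,0]], "squeeze": 60}}

```text
time_s: 3.37
ee_pos: [0.6578, 0.0869, 0.0693]
orientation: [0.708, 0.014, 0.706, -0.015]
wrist_force: [-0.9, -1.6, 7.9]
width: 0.0163
```

```bash
python3 -c "
from st import *
state()
crop(snap('side','b'),155,100,150,150,4,'a1')"
```

```text
t 3.37 pos [0.6578 0.0869 0.0693] down [ 2.5e-03 -3.0e-04 -1.0e+00] jaw [ 4.120e-02  9.992e-01 -2.000e-04] jawdeg 87.64 F [-0.9 -1.6  7.9] w 0.0163 q [ 0.34  0.67 -0.77  1.49  0.49  1.18  1.02]
```

View pics/a1.png

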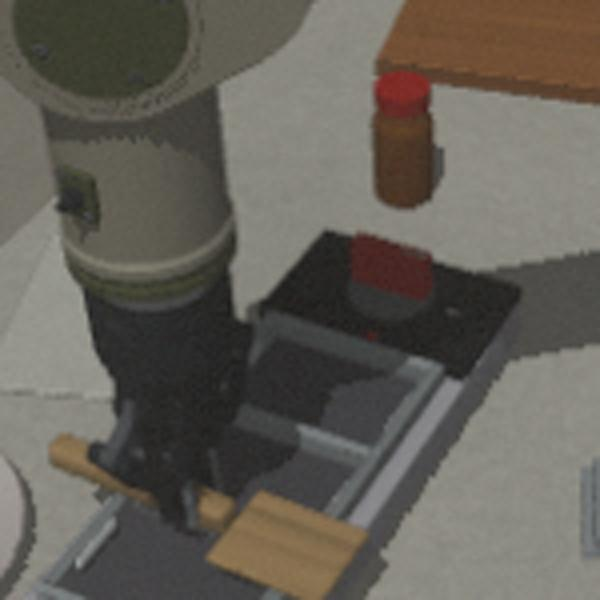

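{"api": "play_rows", "payload": {"gripper": [0,0,0,0,0,0,0,0], "slide": [[0,0,0.015],[0,0,0.02],[0,0,0.025],[0,0,0.025],[0,0,0.025],[0,0,0.025],[0,0,0],[0,0,0]], "twist": [[0,0,0],[0,0,0],[0,0,0],[0,0,0],[0,0,0],[0,0,0],[0,0,0],[0,0,0]]}}

```text
time_s: 4.08
ee_pos: [0.6575, 0.0878, 0.2051]
orientation: [0.708, 0.014, 0.706, -0.014]
wrist_force: [-0.1, 0.7, -1.6]
width: 0.0162
```

```bash
python3 -c "
from st import *
align(16)
cv2.imwrite('pics/a1.png',snap('side','c'))"
```

```text
t 4.08 pos [0.6575 0.0878 0.2051] down [ 3.7e-03  6.0e-04 -1.0e+00] jaw [4.020e-02 9.992e-01 8.000e-04] jawdeg 87.7 F [-0.1  0.7 -1.6] w 0.0162 q [ 0.36  0.56 -0.83  1.35  0.41  1.4   1.08]
turn [  0.1   0.2 -71.7]
turn [ -0.22   0.11 108.3 ]
```

View pics/a1.png

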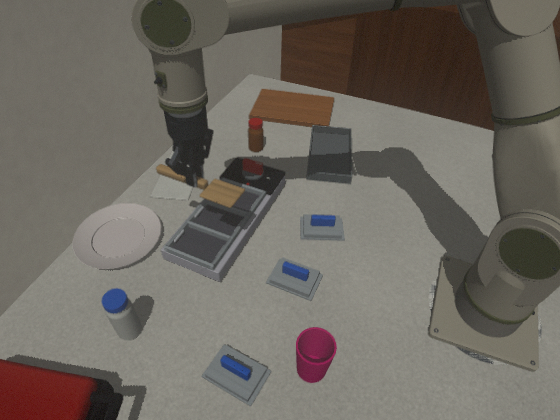

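{"api": "play_rows", "payload": {"gripper": [0,0,0,0,0,0,0,0,0,0,0,0,0,0,0,0,0,0,0], "slide": [[-0.0104,-0.0296,0],[-0.0104,-0.0296,0],[-0.0104,-0.0296,0],[-0.0104,-0.0296,0],[-0.0104,-0.0296,0],[-0.0104,-0.0296,0],[-0.0104,-0.0296,0],[-0.0104,-0.0296,0],[-0.0104,-0.0296,0],[-0.0104,-0.0296,0],[-0.0104,-0.0296,0],[-0.0104,-0.0296,0],[-0.0104,-0.0296,0],[-0.0104,-0.0296,0],[-0.0104,-0.0296,0],[-0.0104,-0.0296,0],[0,0,-0.03],[0,0,-0.03],[0,0,0]], "twist": [[0,0,-4.5],[0,0,-4.5],[0,0,-4.5],[0,0,-4.5],[0,0,-4.5],[0,0,-4.5],[0,0,-4.5],[0,0,-4.5],[0,0,-4.5],[0,0,-4.5],[0,0,-4.5],[0,0,-4.5],[0,0,-4.5],[0,0,-4.5],[0,0,-4.5],[0,0,-4.5],[0,0,0],[0,0,0],[0,0,0]]}}

```text
time_s: 5.72
ee_pos: [0.4868, -0.3848, 0.1355]
orientation: [0.56, 0.427, 0.567, -0.427]
wrist_force: [-1.6, 0.7, -0.9]
width: 0.0162
```

```bash
python3 -c "
from st import *
align(16)
crop(snap('side','d'),260,80,140,120,5,'a1')
crop(snap('top','d'),370,165,160,120,5,'a2')"
```

```text
t 5.72 pos [ 0.4868 -0.3848  0.1355] down [-0.0081  0.0066 -0.9999] jaw [ 0.963   0.2694 -0.0061] jawdeg 15.63 F [-1.6  0.7 -0.9] w 0.0162 q [ 0.96  0.44 -0.48  1.56  0.21  1.2   0.72]
turn [-0.38 -0.47  0.37]
turn [  -0.73    0.59 -179.63]
```

View pics/a1.png

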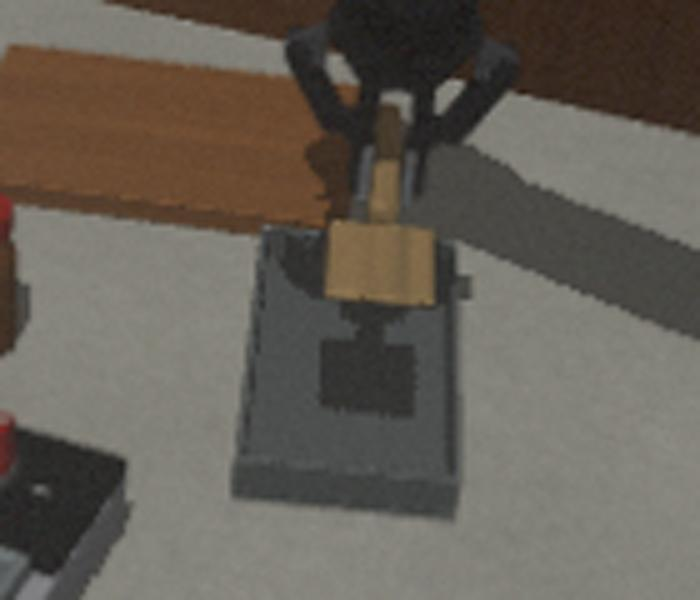

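View pics/a2.png

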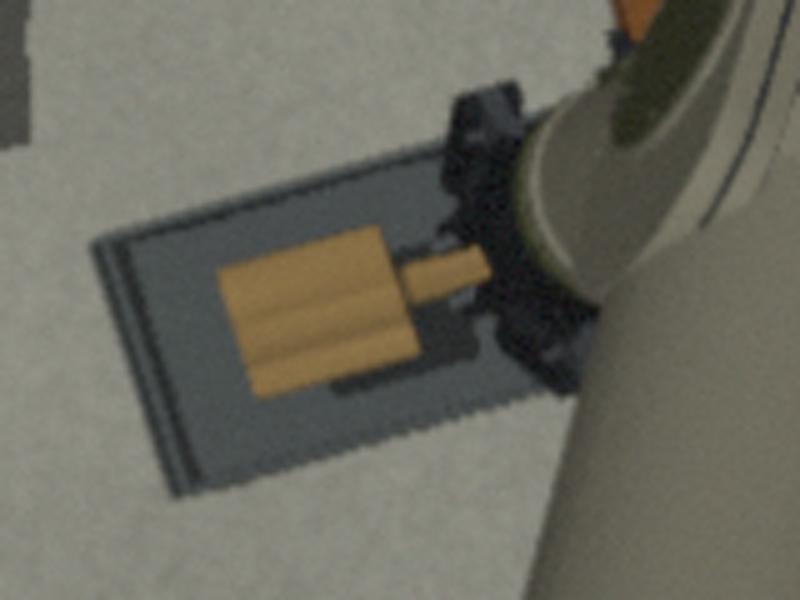

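{"api": "play_rows", "payload": {"gripper": [0,0,0,0,0,0,0,0], "slide": [[0.001,0,-0.02],[0.001,0,-0.02],[0.001,0,-0.02],[0.001,0,-0.02],[0,0,-0.02],[0,0,-0.02],[0,0,0],[0,0,0]], "twist": [[0,0,0],[0,0,0],[0,0,0],[0,0,0],[0,0,0],[0,0,0],[0,0,0],[0,0,0]]}}

```text
time_s: 6.48
ee_pos: [0.4951, -0.3863, 0.0235]
orientation: [0.564, 0.427, 0.564, -0.427]
wrist_force: [-0.4, -0.4, -0.2]
width: 0.0163
```

{"api": "play_rows", "payload": {"gripper": [0,0,0], "slide": [[0,0,-0.008],[0,0,0],[0,0,0]], "twist": [[0,0,0],[0,0,0],[0,0,0]]}}

```text
time_s: 6.73
ee_pos: [0.4949, -0.3867, 0.0153]
orientation: [0.564, 0.427, 0.563, -0.427]
wrist_force: [-0.1, 0.3, 0.0]
width: 0.0163
```

{"api": "play_rows", "payload": {"gripper": [0,0,45,45,45,45,45,45,45,45,45], "slide": [[0,0,-0.003],[0,0,0],[0,0,0],[0,0,0],[0,0,0],[0,0,0.025],[0,0,0.03],[0,0,0.03],[0,0,0.03],[0,0,0.03],[0,0,0]], "twist": [[0,0,0],[0,0,0],[0,0,0],[0,0,0],[0,0,0],[0,0,0],[0,0,0],[0,0,0],[0,0,0],[0,0,0],[0,0,0]]}}

```text
time_s: 7.65
ee_pos: [0.4971, -0.3878, 0.1633]
orientation: [0.567, 0.427, 0.56, -0.427]
wrist_force: [0.3, -0.2, 0.2]
width: 0.0386
```

```bash
python3 - <<'E'
from st import *
t=snap('top','e');s=snap('side','e')
print(1)
for name,g in dict(a=(.4425,.344,-.133),b=(.4225,.0915,.012),c=(.417,-.0835,.392)).items():
    for cams in(("top",),("side",)):
        try: print(name,*fit_handle(dict(top=t,side=s),list(g),cams=cams),cams)
        except Exception as e: print(name,cams,e)
align(112)
E
```

```text
1
a [ 0.44135044  0.34344196 -0.14497668] 0.275975440681323 ('top',)
a [ 0.44452595  0.34509312 -0.1921797 ] 0.25932367149758456 ('side',)
b [0.42296928 0.09126687 0.01353151] 0.1596497718584289 ('top',)
b [ 0.4247358   0.09303514 -0.114287  ] 0.2904870782235156 ('side',)
c [ 0.41698915 -0.08341557  0.38774128] 0.20379424497071558 ('top',)
c [ 0.41769723 -0.0808334   0.25770967] 0.34314581727887655 ('side',)
t 7.75 pos [ 0.495  -0.3868  0.1577] down [ 0.002  -0.0018 -1.    ] jaw [0.9628 0.2702 0.0015] jawdeg 15.68 F [-0.4 -0.9 -0.8] w 0.0384 q [ 0.96  0.43 -0.48  1.53  0.21  1.23  0.72]
turn [-2.000e-02  1.700e-01  9.632e+01]
turn [ 1.700e-01  2.000e-02 -8.368e+01]
```

View pics/top_e.png

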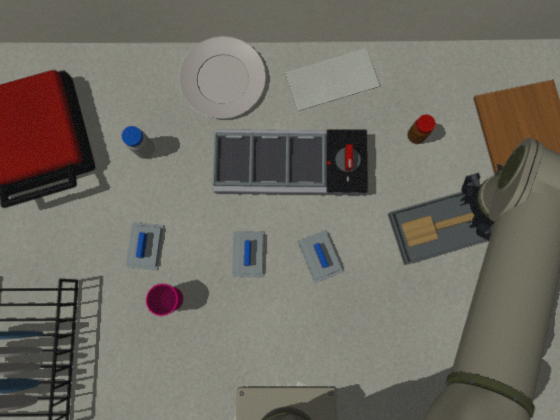

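View pics/side_e.png

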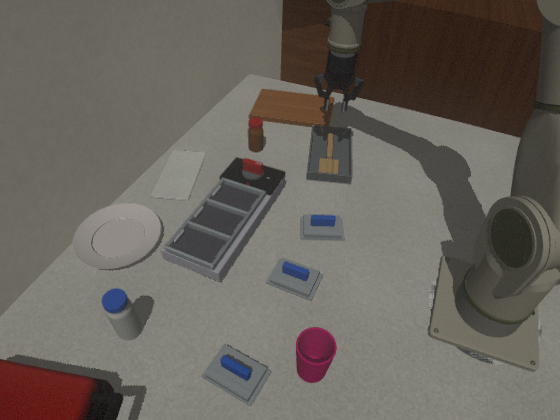

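```bash
cat >> ov.py <<'E'
def csegs(v,zz=0):
    return rect(-.055,.055,-.038,.038,.004,v,zz,(0,255,255))+rect(-.047,.047,-.035,.035,.016,v,zz,(0,255,0))+rect(-.03,.03,-.007,.007,.046,v,zz,(255,0,255))
E
python3 - <<'E'
from ov import *
t=cv2.imread('pics/top_e.png');s=cv2.imread('pics/side_e.png')
b=[]
for v,pt,ps in(((.4414,.3434,-.14),(145,246),(237,372)),((.4228,.0912,.013),(249,253),(295,275)),((.4168,-.0835,.39),(320,257),(322,226))):
    lines(t,"top",csegs(v),(pt[0]-32,pt[1]-32,64,64),4,"q1");lines(s,"side",csegs(v),(ps[0]-32,ps[1]-32,64,64),4,"q2")
    b.append(np.vstack([cv2.imread("pics/q1.png"),cv2.imread("pics/q2.png")[:256,:256]] if cv2.imread("pics/q2.png").shape[0]>=256 else [cv2.imread("pics/q1.png"),cv2.copyMakeBorder(cv2.imread("pics/q2.png"),0,256-cv2.imread("pics/q2.png").shape[0],0,0,0)]))
cv2.imwrite("pics/q.png",np.hstack(b))
v=(.643,.0385,-.003)
sg=wsegs(v)
lines(t,"top",sg,(205,115,175,90),4,"o1"); lines(s,"side",sg,(155,145,145,140),4,"o2")
E
```

View pics/q.png

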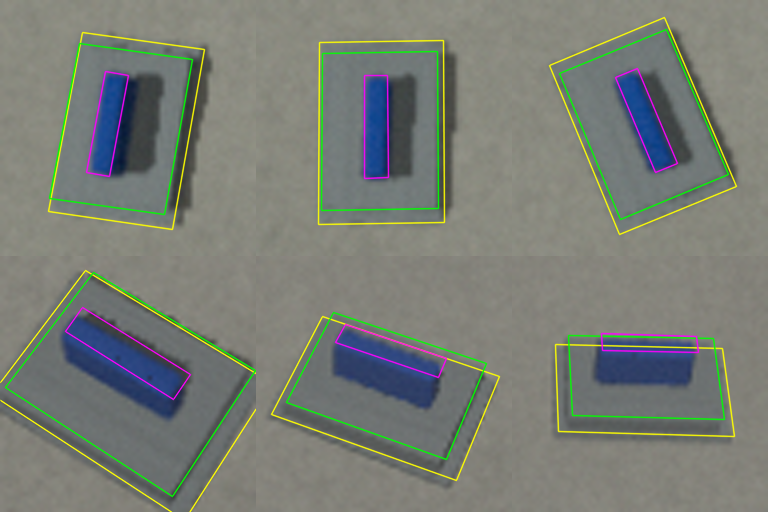

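View pics/o1.png

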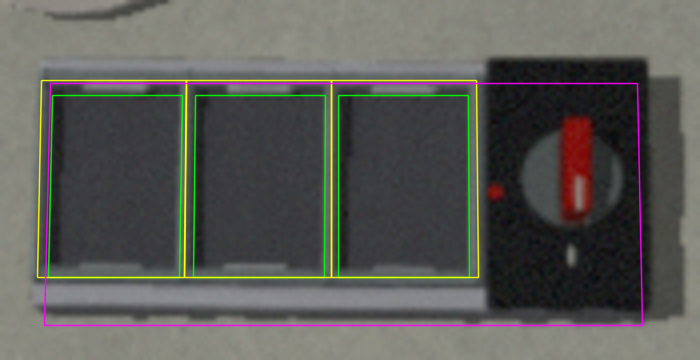

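View pics/o2.png

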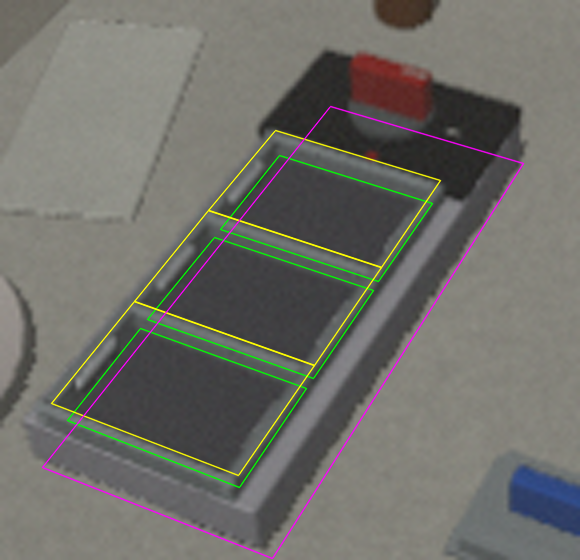

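{"api": "play_rows", "payload": {"gripper": [60,60,60,60,60,60,60,60,60,60,60,60,60,60,60,60,60,60], "slide": [[-0.0056,0.0217,0],[-0.0056,0.0217,0],[-0.0056,0.0217,0],[-0.0056,0.0217,0],[-0.0056,0.0217,0],[-0.0056,0.0217,0],[-0.0056,0.0217,0],[-0.0056,0.0217,0],[-0.0056,0.0217,0],[-0.0056,0.0217,0],[-0.0056,0.0217,0],[-0.0056,0.0217,0],[-0.0056,0.0217,0],[-0.0056,0.0217,0],[0,0,-0.025],[0,0,-0.025],[0,0,-0.02],[0,0,0]], "twist": [[0,0,6.9],[0,0,6.9],[0,0,6.9],[0,0,6.9],[0,0,6.9],[0,0,6.9],[0,0,6.9],[0,0,6.9],[0,0,6.9],[0,0,6.9],[0,0,6.9],[0,0,6.9],[0,0,6.9],[0,0,6.9],[0,0,0],[0,0,0],[0,0,0],[0,0,0]]}}

```text
time_s: 9.25
ee_pos: [0.4129, -0.0818, 0.0824]
orientation: [0.692, -0.135, 0.696, 0.138]
wrist_force: [-1.8, 0.0, -0.1]
width: 0.0514
```

```bash
python3 - <<'E'
from st import *
align(112.4)
t=snap('top','f');s=snap('side','f')
for cams in(("top",),("side",)): print(fit_handle(dict(top=t,side=s),[.417,-.0835,.39],cams=cams))
crop(s,250,130,140,130,4,'a1');crop(t,270,200,120,100,4,'a2')
E
```

```text
t 9.25 pos [ 0.4129 -0.0818  0.0824] down [-0.0064  0.003  -1.    ] jaw [-0.3795  0.9252  0.0052] jawdeg 112.3 F [-1.8  0.  -0.1] w 0.0514 q [ 0.96  0.12 -0.89  2.1   0.11  0.98  1.97]
turn [-0.17 -0.36  0.1 ]
turn [  -0.57    0.27 -179.9 ]
(array([ 0.417 , -0.0835,  0.39  ]), np.float64(inf))
(array([ 0.41694658, -0.07930603,  0.21502667]), np.float64(0.6553447185325744))h.py:38: RuntimeWarning: divide by zero encountered in scalar divide
  def cost(v): return sum(np.abs(sil([tf(b,*v,z) for b in HANDLE],n,roi)-m).sum()/m.sum() for n,roi,m in data)
  np.max(np.abs(fsim[0] - fsim[1:])) <= fatol):
```

View pics/a1.png

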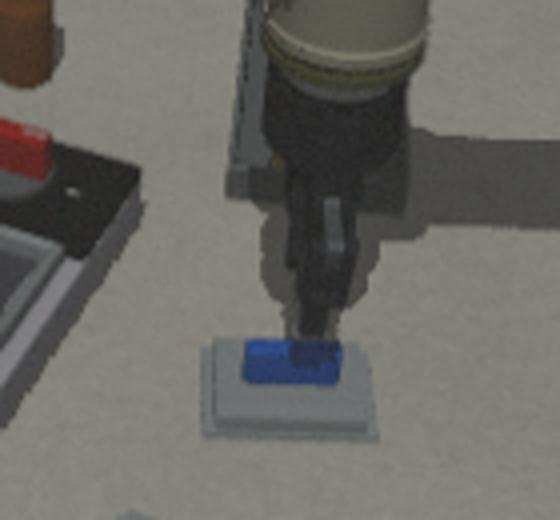

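View pics/a2.png

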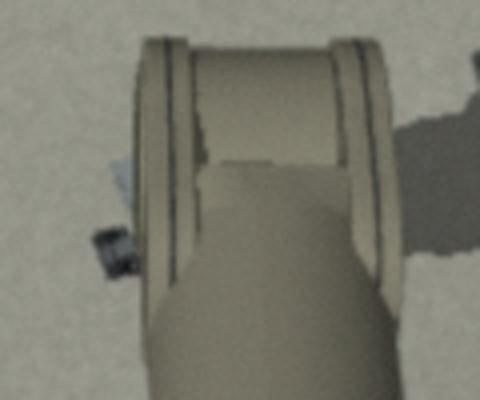

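{"api": "play_rows", "payload": {"gripper": [60,60,60,60,60], "slide": [[0.002,-0.001,-0.02],[0.001,0,-0.02],[0,0,-0.015],[0,0,0],[0,0,0]], "twist": [[0,0,0],[0,0,0],[0,0,0],[0,0,0],[0,0,0]]}}

```text
time_s: 9.77
ee_pos: [0.4193, -0.0835, 0.0321]
orientation: [0.694, -0.136, 0.694, 0.137]
wrist_force: [0.3, -0.1, 0.2]
width: 0.0514
```

{"api": "play_rows", "payload": {"gripper": [60,60,60,0,0,0,0,0,0], "slide": [[-0.002,0,-0.011],[0,0,0],[0,0,0],[0,0,0],[0,0,0],[0,0,0],[0,0,0],[0,0,0],[0,0,0]], "twist": [[0,0,0],[0,0,0],[0,0,0],[0,0,0],[0,0,0],[0,0,0],[0,0,0],[0,0,0],[0,0,0]], "squeeze": 90}}

```text
time_s: 10.52
ee_pos: [0.4173, -0.0837, 0.0209]
orientation: [0.694, -0.137, 0.694, 0.136]
wrist_force: [-2.8, 0.8, 7.8]
width: 0.0124
```

```bash
python3 -c "
from st import *
align(90)"
```

```text
t 10.52 pos [ 0.4173 -0.0837  0.0209] down [ 2.e-04 -4.e-04 -1.e+00] jaw [-3.790e-01  9.254e-01 -5.000e-04] jawdeg 112.27 F [-2.8  0.8  7.8] w 0.0124 q [ 0.9   0.25 -0.85  2.14  0.26  0.85  1.85]
turn [ 3.000e-02  1.000e-02 -2.227e+01]
turn [-1.0000e-02  4.0000e-02  1.5773e+02]
```

{"api": "play_rows", "payload": {"gripper": [0,0,0,0,0,0,0,0,0,0,0,0,0,0,0,0,0], "slide": [[0,0,0.015],[0,0,0.025],[0,0,0.025],[0,0,0.025],[0,0,0.025],[0,0,0.015],[0.028,0.0044,0],[0.028,0.0044,0],[0.028,0.0044,0],[0.028,0.0044,0],[0.028,0.0044,0],[0.028,0.0044,0],[0.028,0.0044,0],[0.028,0.0044,0],[0,0,0],[0,0,0],[0,0,0]], "twist": [[0,0,0],[0,0,0],[0,0,0],[0,0,0],[0,0,0],[0,0,0],[0,0,-2.8],[0,0,-2.8],[0,0,-2.8],[0,0,-2.8],[0,0,-2.8],[0,0,-2.8],[0,0,-2.8],[0,0,-2.8],[0,0,0],[0,0,0],[0,0,0]]}}

```text
time_s: 11.93
ee_pos: [0.6404, -0.0483, 0.1497]
orientation: [0.707, 0.001, 0.708, -0.0]
wrist_force: [0.3, -0.8, -2.9]
width: 0.0123
```

```bash
python3 -c "
from st import *
align(89.8)
t=snap('top','g');s=snap('side','g')
crop(t,205,85,175,120,4,'a2')"
```

```text
t 11.93 pos [ 0.6404 -0.0483  0.1497] down [-1.5e-03  3.0e-04 -1.0e+00] jaw [1.2e-03 1.0e+00 3.0e-04] jawdeg 89.93 F [ 0.3 -0.8 -2.9] w 0.0123 q [ 0.58  0.55 -0.79  1.48  0.4   1.28  1.31]
turn [-0.02 -0.09 -0.13]
turn [ 1.4000e-01 -3.0000e-02  1.7987e+02]
```

View pics/side_g.png

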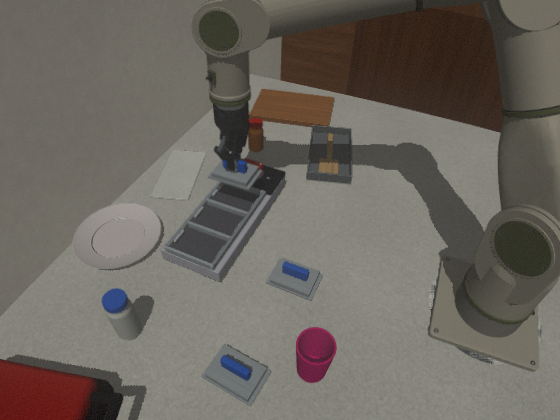

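View pics/a2.png

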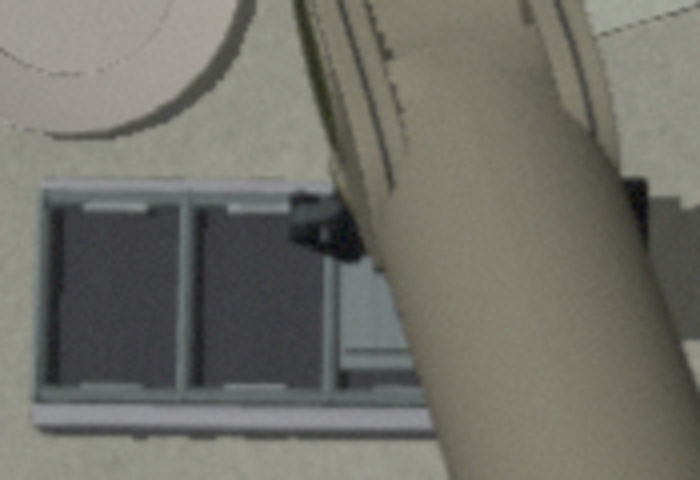

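```bash
python3 - <<'E'
from ov import *
t=cv2.imread('pics/top_g.png');s=cv2.imread('pics/side_g.png')
v=(.6404,-.0483,0)
lines(t,"top",csegs(v,.1288),(265,110,100,100),6,"q1");lines(s,"side",csegs(v,.1288),(190,130,100,80),6,"q2")
E
```

```text
(no output)
```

View pics/q1.png

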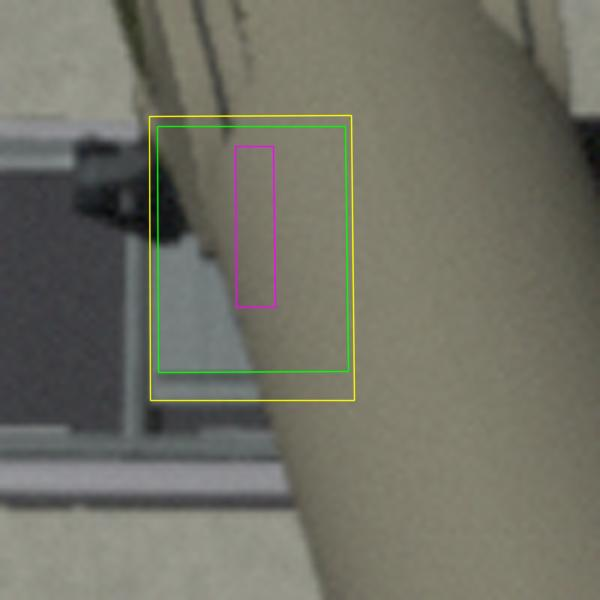

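View pics/q2.png

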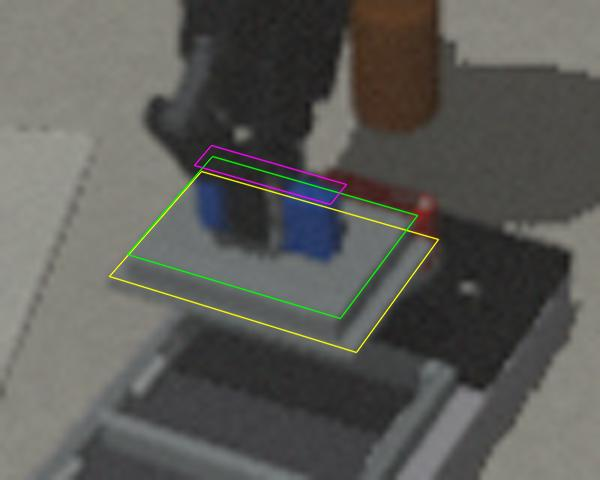

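{"api": "play_rows", "payload": {"gripper": [0,0,0,0,0,0], "slide": [[0.0025,0,-0.015],[0,0,-0.02],[0,0,-0.015],[0,0,0],[0,0,0],[0,0,0]], "twist": [[0,0,0],[0,0,0],[0,0,0],[0,0,0],[0,0,0],[0,0,0]]}}

```text
time_s: 12.53
ee_pos: [0.6438, -0.0483, 0.1009]
orientation: [0.707, 0.001, 0.707, -0.001]
wrist_force: [0.3, 0.2, -2.6]
width: 0.0124
```

```bash
python3 - <<'E'
from st import *
from ov import *
align(89.8)
t=snap('top','h');s=snap('side','h')
crop(t,265,110,100,100,6,'q1');crop(s,180,130,110,90,6,'q2')
E
```

```text
t 12.53 pos [ 0.6438 -0.0483  0.1009] down [ 6.e-04  2.e-04 -1.e+00] jaw [2.e-03 1.e+00 2.e-04] jawdeg 89.88 F [ 0.3  0.2 -2.6] w 0.0124 q [ 0.56  0.6  -0.77  1.52  0.43  1.2   1.29]
turn [-0.01  0.04 -0.08]
turn [-6.0000e-02 -2.0000e-02  1.7992e+02]
```

View pics/q1.png

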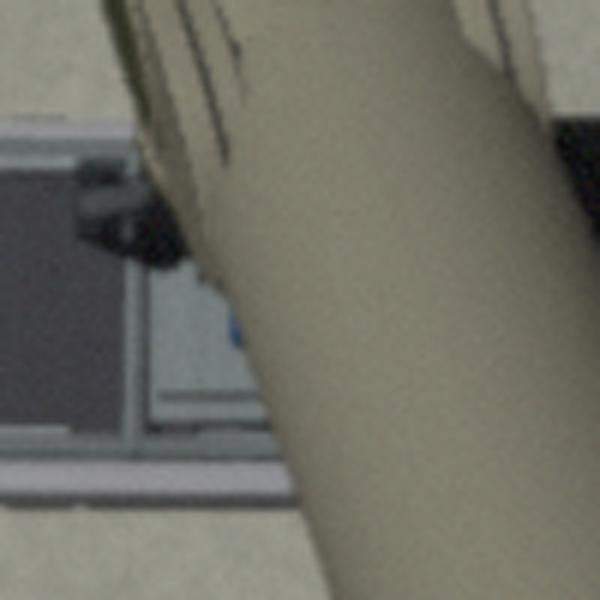

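View pics/q2.png

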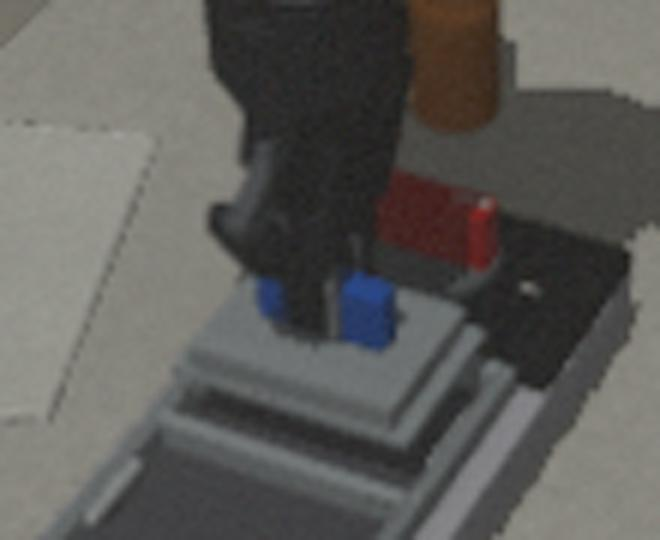

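Cover hovers squarely over well0. Descend slowly.

{"api": "play_rows", "payload": {"gripper": [0,0,0,0,0,0,0], "slide": [[-0.0008,0,-0.006],[0,0,-0.005],[0,0,-0.005],[0,0,-0.004],[0,0,-0.003],[0,0,0],[0,0,0]], "twist": [[0,0,0],[0,0,0],[0,0,0],[0,0,0],[0,0,0],[0,0,0],[0,0,0]]}}

```text
time_s: 13.22
ee_pos: [0.6438, -0.0483, 0.0778]
orientation: [0.708, 0.001, 0.706, -0.001]
wrist_force: [4.2, 0.3, 0.0]
width: 0.0124
```

{"api": "play_rows", "payload": {"gripper": [0,0,0,0,0], "slide": [[0,0,-0.003],[0,0,-0.003],[0,0,-0.003],[0,0,0],[0,0,0]], "twist": [[0,0,0],[0,0,0],[0,0,0],[0,0,0],[0,0,0]]}}

```text
time_s: 13.63
ee_pos: [0.6427, -0.0485, 0.067]
orientation: [0.707, 0.001, 0.707, -0.001]
wrist_force: [6.8, -0.7, -9.2]
width: 0.0121
```

{"api": "play_rows", "payload": {"gripper": [0,0,0,0], "slide": [[0,0,-0.003],[0,0,-0.002],[0,0,0],[0,0,0]], "twist": [[0,0,0],[0,0,0],[0,0,0],[0,0,0]]}}

```text
time_s: 13.97
ee_pos: [0.6431, -0.0484, 0.066]
orientation: [0.707, 0.0, 0.707, -0.001]
wrist_force: [-9.1, -1.4, 25.0]
width: 0.0124
```

{"api": "play_rows", "payload": {"gripper": [0,0,40,40,40,40,40,40,40,40], "slide": [[0,0,0.002],[0,0,0],[0,0,0],[0,0,0],[0,0,0],[0,0,0.02],[0,0,0.03],[0,0,0.03],[0,0,0],[0,0,0]], "twist": [[0,0,0],[0,0,0],[0,0,0],[0,0,0],[0,0,0],[0,0,0],[0,0,0],[0,0,0],[0,0,0],[0,0,0]]}}

```text
time_s: 14.8
ee_pos: [0.6435, -0.0483, 0.1467]
orientation: [0.708, 0.001, 0.706, -0.001]
wrist_force: [0.8, -0.9, 0.1]
width: 0.034
```

```bash
python3 - <<'E'
from st import *
from ov import *
align(90)
t=snap('top','i');s=snap('side','i')
crop(s,155,130,145,150,4,'q2')
for name,g in dict(a=(.4425,.344,-.133),b=(.4225,.0915,.012)).items():
    print(name,*fit_handle(dict(top=t,side=s),list(g),cams=("top",)))
E
```

```text
t 14.8 pos [ 0.6435 -0.0483  0.1467] down [ 2.4e-03 -3.0e-04 -1.0e+00] jaw [ 2.e-03  1.e+00 -3.e-04] jawdeg 89.88 F [ 0.8 -0.9  0.1] w 0.034 q [ 0.57  0.55 -0.79  1.48  0.4   1.28  1.31]
turn [0.02 0.14 0.12]
turn [ 2.1000e-01 -2.0000e-02 -1.7988e+02]
a [ 0.4425371   0.34394512 -0.13356647] 0.28372648551806506
b [0.42238422 0.09118749 0.01350328] 0.16701414743112433
```

View pics/q2.png

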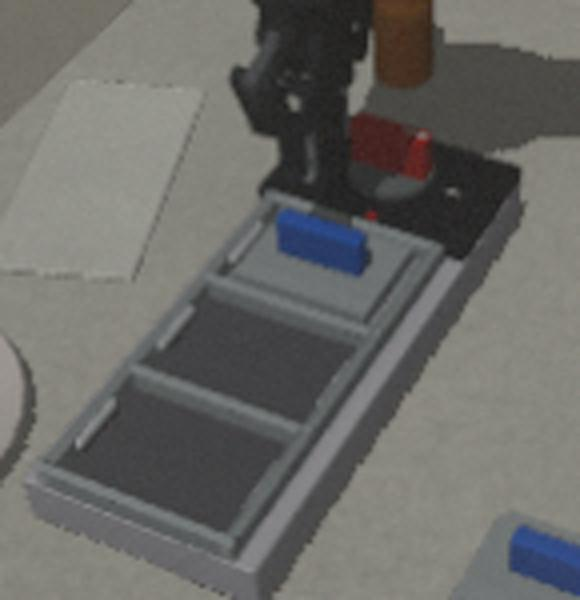

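View pics/top_i.png

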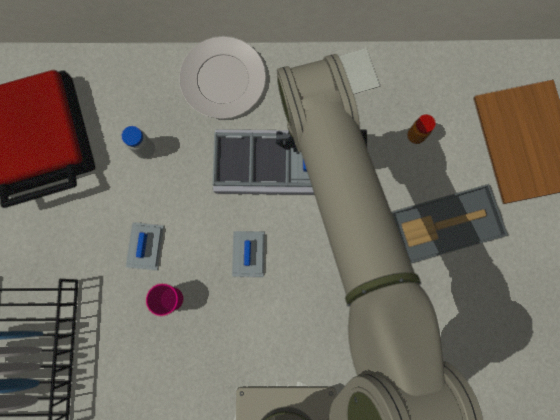

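{"api": "play_rows", "payload": {"gripper": [60,60,60,60,60,60,60,60,60,60,60,60,60], "slide": [[-0.0276,0.0174,0],[-0.0276,0.0174,0],[-0.0276,0.0174,0],[-0.0276,0.0174,0],[-0.0276,0.0174,0],[-0.0276,0.0174,0],[-0.0276,0.0174,0],[-0.0276,0.0174,0],[0,0,-0.025],[0,0,-0.025],[0,0,-0.02],[0,0,0],[0,0,0]], "twist": [[0,0,0.1],[0,0,0.1],[0,0,0.1],[0,0,0.1],[0,0,0.1],[0,0,0.1],[0,0,0.1],[0,0,0.1],[0,0,0],[0,0,0],[0,0,0],[0,0,0],[0,0,0]]}}

```text
time_s: 15.98
ee_pos: [0.4206, 0.0909, 0.0744]
orientation: [0.706, -0.004, 0.708, 0.005]
wrist_force: [0.6, -0.1, -0.2]
width: 0.0513
```

```bash
python3 - <<'E'
from st import *
align(90.8)
t=snap('top','j');s=snap('side','j')
crop(s,215,130,170,190,4,'a1')
E
```

```text
t 15.98 pos [0.4206 0.0909 0.0744] down [-0.0037  0.0011 -1.    ] jaw [-0.0125  0.9999  0.0011] jawdeg 90.71 F [ 0.6 -0.1 -0.2] w 0.0513 q [ 0.64  0.18 -1.    2.08  0.18  0.97  1.13]
turn [-0.06 -0.21  0.09]
turn [-3.4000e-01  1.0000e-01 -1.7991e+02]
```

View pics/a1.png

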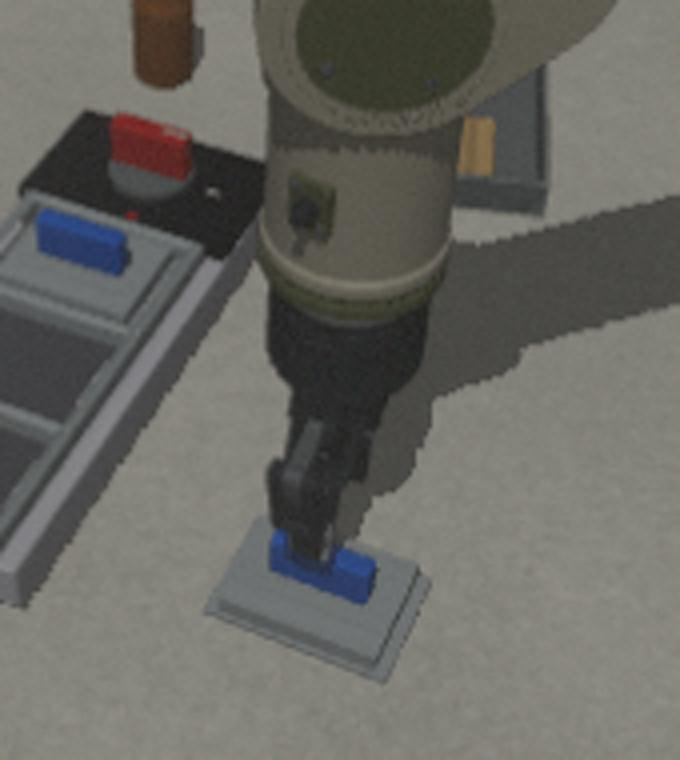

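Cover 0 is down in well0; fingers straddle cover b's handle. Lower.

{"api": "play_rows", "payload": {"gripper": [60,60,60,60,60,60], "slide": [[0.001,0,-0.02],[0,0,-0.018],[0,0,-0.01],[0,0,0],[0,0,0],[0,0,0]], "twist": [[0,0,0],[0,0,0],[0,0,0],[0,0,0],[0,0,0],[0,0,0]]}}

```text
time_s: 16.58
ee_pos: [0.4237, 0.0911, 0.0284]
orientation: [0.708, -0.004, 0.707, 0.004]
wrist_force: [-0.5, 0.4, 0.7]
width: 0.0515
```

{"api": "play_rows", "payload": {"gripper": [60,60,60,0,0,0,0,0,0], "slide": [[-0.001,0,-0.0075],[0,0,0],[0,0,0],[0,0,0],[0,0,0],[0,0,0],[0,0,0],[0,0,0],[0,0,0]], "twist": [[0,0,0],[0,0,0],[0,0,0],[0,0,0],[0,0,0],[0,0,0],[0,0,0],[0,0,0],[0,0,0]], "squeeze": 90}}

```text
time_s: 17.33
ee_pos: [0.4223, 0.0909, 0.0202]
orientation: [0.707, -0.004, 0.707, 0.004]
wrist_force: [-1.5, -0.1, 5.5]
width: 0.0125
```

{"api": "play_rows", "payload": {"gripper": [0,0,0,0,0,0,0,0,0,0,0,0,0,0,0,0,0], "slide": [[0,0,0.015],[0,0,0.025],[0,0,0.025],[0,0,0.025],[0,0,0.025],[0,0,0.015],[0.0276,-0.0066,0],[0.0276,-0.0066,0],[0.0276,-0.0066,0],[0.0276,-0.0066,0],[0.0276,-0.0066,0],[0.0276,-0.0066,0],[0.0276,-0.0066,0],[0.0276,-0.0066,0],[0,0,0],[0,0,0],[0,0,0]], "twist": [[0,0,0],[0,0,0],[0,0,0],[0,0,0],[0,0,0],[0,0,0],[0,0,-0.1],[0,0,-0.1],[0,0,-0.1],[0,0,-0.1],[0,0,-0.1],[0,0,-0.1],[0,0,-0.1],[0,0,-0.1],[0,0,0],[0,0,0],[0,0,0]]}}

```text
time_s: 18.75
ee_pos: [0.6421, 0.0385, 0.1491]
orientation: [0.707, 0.001, 0.708, -0.0]
wrist_force: [-0.2, -0.3, -2.2]
width: 0.0125
```

```bash
python3 - <<'E'
from st import *
from ov import *
o,M=state(); p=o['ee_pos']
t=snap('top','k');s=snap('side','k')
v=(p[0],p[1],0)
lines(t,"top",csegs(v,p[2]-.0205),(225,110,100,100),6,"q1");crop(s,155,130,145,150,4,"q2")
E
```

```text
t 18.75 pos [0.6421 0.0385 0.1491] down [-1.6e-03  6.0e-04 -1.0e+00] jaw [1.5e-03 1.0e+00 6.0e-04] jawdeg 89.91 F [-0.2 -0.3 -2.2] w 0.0125 q [ 0.49  0.58 -0.87  1.47  0.44  1.3   1.15]
```

View pics/q1.png

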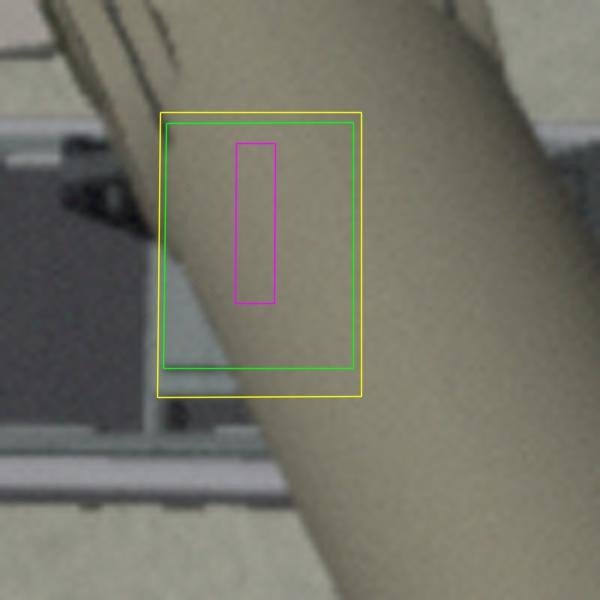

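View pics/q2.png

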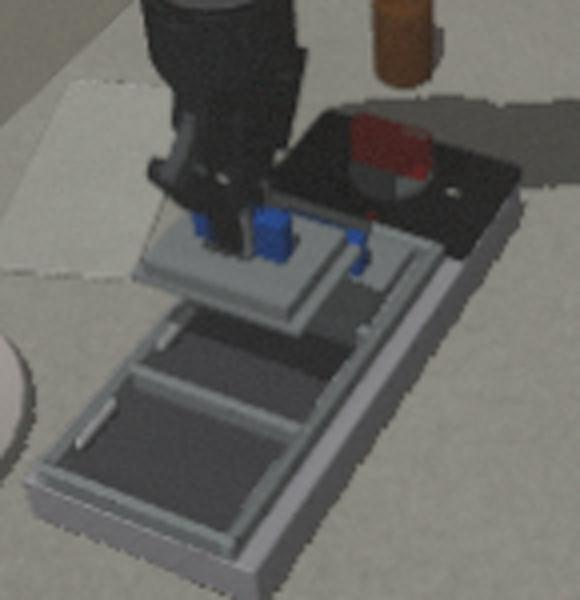

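{"api": "play_rows", "payload": {"gripper": [0,0,0,0,0,0], "slide": [[0,0,-0.015],[0,0,-0.02],[0,0,-0.015],[0,0,0],[0,0,0],[0,0,0]], "twist": [[0,0,0],[0,0,0],[0,0,0],[0,0,0],[0,0,0],[0,0,0]]}}

```text
time_s: 19.35
ee_pos: [0.643, 0.0382, 0.1004]
orientation: [0.707, 0.001, 0.707, -0.001]
wrist_force: [0.0, 0.5, -2.9]
width: 0.0123
```

{"api": "play_rows", "payload": {"gripper": [0,0,0,0,0,0,0], "slide": [[0,0.0003,-0.006],[0,0,-0.005],[0,0,-0.005],[0,0,-0.004],[0,0,-0.003],[0,0,0],[0,0,0]], "twist": [[0,0,0],[0,0,0],[0,0,0],[0,0,0],[0,0,0],[0,0,0],[0,0,0]]}}

```text
time_s: 19.93
ee_pos: [0.6438, 0.0384, 0.0775]
orientation: [0.708, 0.001, 0.706, -0.001]
wrist_force: [3.8, -0.9, 1.2]
width: 0.0123
```

{"api": "play_rows", "payload": {"gripper": [0,0,0,0,0], "slide": [[0,0,-0.003],[0,0,-0.003],[0,0,-0.003],[0,0,0],[0,0,0]], "twist": [[0,0,0],[0,0,0],[0,0,0],[0,0,0],[0,0,0]]}}

```text
time_s: 20.35
ee_pos: [0.6428, 0.0381, 0.0666]
orientation: [0.707, 0.001, 0.707, -0.001]
wrist_force: [6.9, 1.7, -8.5]
width: 0.0122
```

{"api": "play_rows", "payload": {"gripper": [0,0,0,0], "slide": [[0,0,-0.003],[0,0,-0.002],[0,0,0],[0,0,0]], "twist": [[0,0,0],[0,0,0],[0,0,0],[0,0,0]]}}

```text
time_s: 20.68
ee_pos: [0.6431, 0.0381, 0.0653]
orientation: [0.707, 0.0, 0.707, -0.001]
wrist_force: [-6.5, -3.2, 23.8]
width: 0.0121
```

{"api": "play_rows", "payload": {"gripper": [0,0,40,40,40,40,40,40,40,40], "slide": [[0,0,0.002],[0,0,0],[0,0,0],[0,0,0],[0,0,0],[0,0,0.02],[0,0,0.03],[0,0,0.03],[0,0,0.02],[0,0,0]], "twist": [[0,0,0],[0,0,0],[0,0,0],[0,0,0],[0,0,0],[0,0,0],[0,0,0],[0,0,0],[0,0,0],[0,0,0]]}}

```text
time_s: 21.52
ee_pos: [0.6443, 0.0392, 0.1692]
orientation: [0.709, 0.001, 0.705, -0.0]
wrist_force: [0.2, 0.9, 0.2]
width: 0.0341
```

```bash
python3 - <<'E'
from st import *
from ov import *
align(82.3)
t=snap('top','l');s=snap('side','l')
crop(s,155,130,145,150,4,'q2')
print(*fit_handle(dict(top=t,side=s),[.4425,.344,-.133],cams=("top",)))
E
```

```text
t 21.52 pos [0.6443 0.0392 0.1692] down [ 5.2e-03  6.0e-04 -1.0e+00] jaw [1.8e-03 1.0e+00 6.0e-04] jawdeg 89.9 F [0.2 0.9 0.2] w 0.0341 q [ 0.49  0.56 -0.88  1.45  0.43  1.33  1.16]
turn [-0.02  0.3  -7.6 ]
turn [-4.500e-01 -2.000e-02  1.724e+02]
[ 0.44196453  0.34359363 -0.13631951] 0.2759952465834819
```

View pics/q2.png

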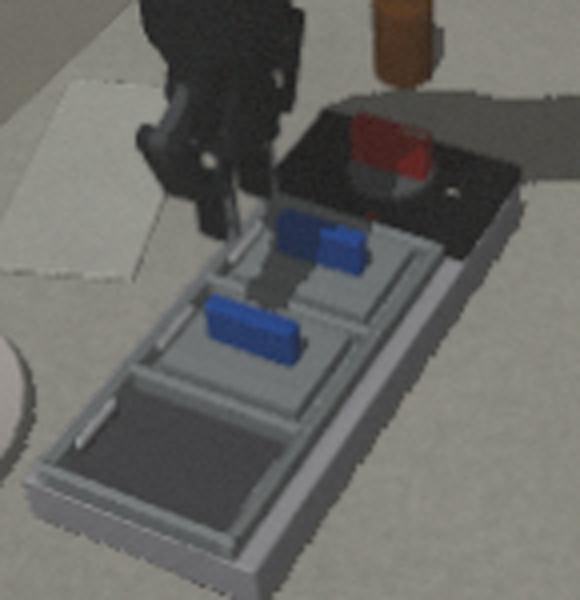

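View pics/top_l.png

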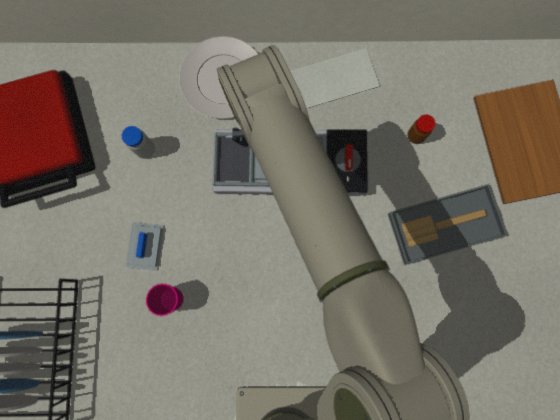

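{"api": "play_rows", "payload": {"gripper": [60,60,60,60,60,60,60,60,60,60,60,60,60,60,60], "slide": [[-0.0202,0.0305,0],[-0.0202,0.0305,0],[-0.0202,0.0305,0],[-0.0202,0.0305,0],[-0.0202,0.0305,0],[-0.0202,0.0305,0],[-0.0202,0.0305,0],[-0.0202,0.0305,0],[-0.0202,0.0305,0],[-0.0202,0.0305,0],[0,0,-0.03],[0,0,-0.03],[0,0,-0.025],[0,0,0],[0,0,0]], "twist": [[0,0,-0.8],[0,0,-0.8],[0,0,-0.8],[0,0,-0.8],[0,0,-0.8],[0,0,-0.8],[0,0,-0.8],[0,0,-0.8],[0,0,-0.8],[0,0,-0.7],[0,0,0],[0,0,0],[0,0,0],[0,0,0],[0,0,0]]}}

```text
time_s: 22.87
ee_pos: [0.4395, 0.3425, 0.0784]
orientation: [0.704, 0.049, 0.707, -0.05]
wrist_force: [0.4, 0.8, 0.9]
width: 0.0514
```

```bash
python3 - <<'E'
from st import *
align(82.2)
t=snap('top','m');s=snap('side','m')
E
```

```text
t 22.87 pos [0.4395 0.3425 0.0784] down [-0.0037 -0.0017 -1.    ] jaw [ 0.139   0.9903 -0.0022] jawdeg 82.01 F [0.4 0.8 0.9] w 0.0514 q [ 0.02  0.5  -0.94  1.77  0.45  1.11  0.36]
turn [ 0.1  -0.21  0.19]
turn [-3.4000e-01 -1.6000e-01 -1.7981e+02]
```

View pics/side_m.png

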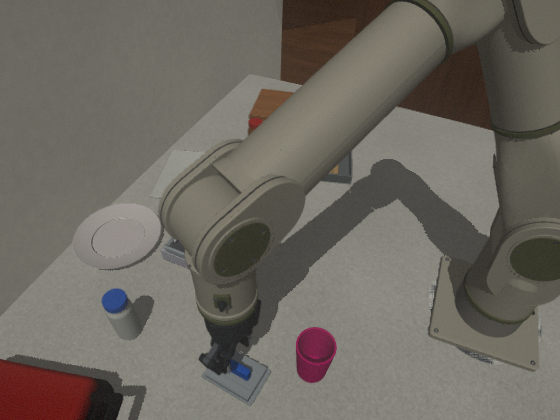

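View pics/top_m.png

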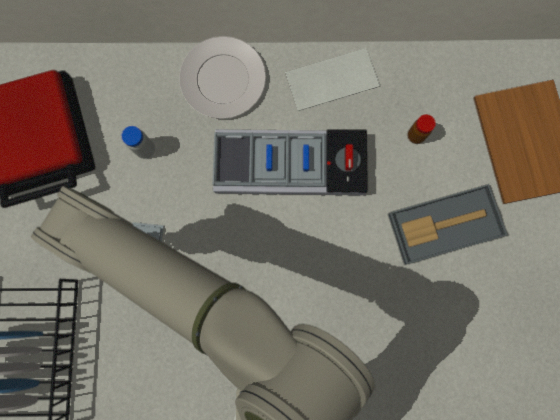

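{"api": "play_rows", "payload": {"gripper": [60,60,60,60,60,60], "slide": [[0.001,0.0005,-0.02],[0,0,-0.02],[0,0,-0.008],[0,0,0],[0,0,0],[0,0,0]], "twist": [[0,0,0],[0,0,0],[0,0,0],[0,0,0],[0,0,0],[0,0,0]]}}

```text
time_s: 23.47
ee_pos: [0.4424, 0.3445, 0.0334]
orientation: [0.706, 0.05, 0.705, -0.049]
wrist_force: [0.7, -0.6, 0.2]
width: 0.0512
```

```bash
python3 - <<'E'
from st import *
align(82.2)
s=snap('side','n'); crop(s,170,300,130,115,5,'a1')
E
```

```text
t 23.47 pos [0.4424 0.3445 0.0334] down [ 0.0015  0.0012 -1.    ] jaw [0.1395 0.9902 0.0014] jawdeg 81.98 F [ 0.7 -0.6  0.2] w 0.0512 q [-0.02  0.56 -0.9   1.8   0.51  1.03  0.32]
turn [-0.07  0.09  0.22]
turn [ 1.3000e-01  1.1000e-01 -1.7978e+02]
```

View pics/a1.png

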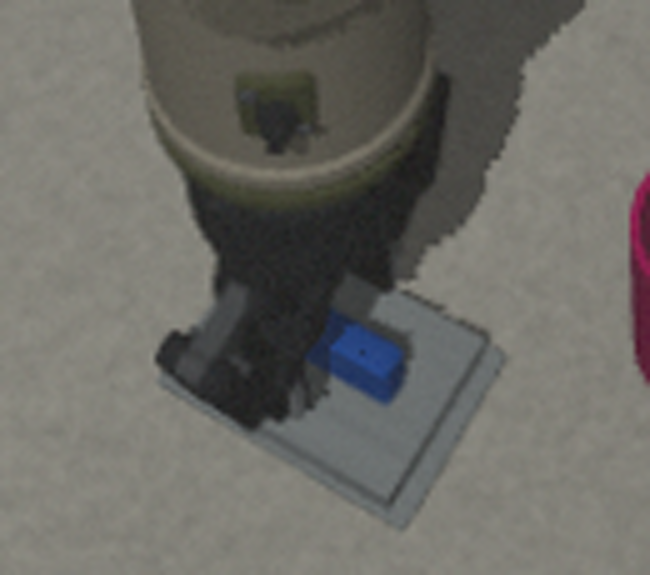

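{"api": "play_rows", "payload": {"gripper": [60,60,60,0,0,0,0,0,0], "slide": [[-0.0008,-0.0008,-0.0125],[0,0,0],[0,0,0],[0,0,0],[0,0,0],[0,0,0],[0,0,0],[0,0,0],[0,0,0]], "twist": [[0,0,0],[0,0,0],[0,0,0],[0,0,0],[0,0,0],[0,0,0],[0,0,0],[0,0,0],[0,0,0]], "squeeze": 90}}

```text
time_s: 24.27
ee_pos: [0.4412, 0.3434, 0.0198]
orientation: [0.706, 0.05, 0.705, -0.049]
wrist_force: [-0.4, -0.3, 5.7]
width: 0.0125
```

{"api": "play_rows", "payload": {"gripper": [0,0,0,0,0,0,0,0,0,0,0,0,0,0,0,0,0,0,0], "slide": [[0,0,0.015],[0,0,0.025],[0,0,0.025],[0,0,0.025],[0,0,0.025],[0,0,0.015],[0.0202,-0.0218,0],[0.0202,-0.0218,0],[0.0202,-0.0218,0],[0.0202,-0.0218,0],[0.0202,-0.0218,0],[0.0202,-0.0218,0],[0.0202,-0.0218,0],[0.0202,-0.0218,0],[0.0202,-0.0218,0],[0.0202,-0.0218,0],[0,0,0],[0,0,0],[0,0,0]], "twist": [[0,0,0],[0,0,0],[0,0,0],[0,0,0],[0,0,0],[0,0,0],[0,0,0.8],[0,0,0.8],[0,0,0.8],[0,0,0.8],[0,0,0.8],[0,0,0.8],[0,0,0.8],[0,0,0.8],[0,0,0.8],[0,0,0.7],[0,0,0],[0,0,0],[0,0,0]]}}

```text
time_s: 25.85
ee_pos: [0.6423, 0.1254, 0.1495]
orientation: [0.707, 0.001, 0.707, -0.0]
wrist_force: [-0.2, 0.9, -3.2]
width: 0.0123
```

```bash
python3 - <<'E'
from st import *
from ov import *
o,M=state(); p=o['ee_pos']
t=snap('top','o');s=snap('side','o')
v=(p[0],p[1],0)
lines(t,"top",csegs(v,p[2]-.02),(185,110,100,100),6,"q1");crop(s,135,120,145,150,4,"q2")
E
```

```text
t 25.85 pos [0.6423 0.1254 0.1495] down [-1.e-03  8.e-04 -1.e+00] jaw [1.9e-03 1.0e+00 8.0e-04] jawdeg 89.89 F [-0.2  0.9 -3.2] w 0.0123 q [ 0.35  0.61 -0.88  1.44  0.47  1.32  1.01]
```

View pics/q1.png

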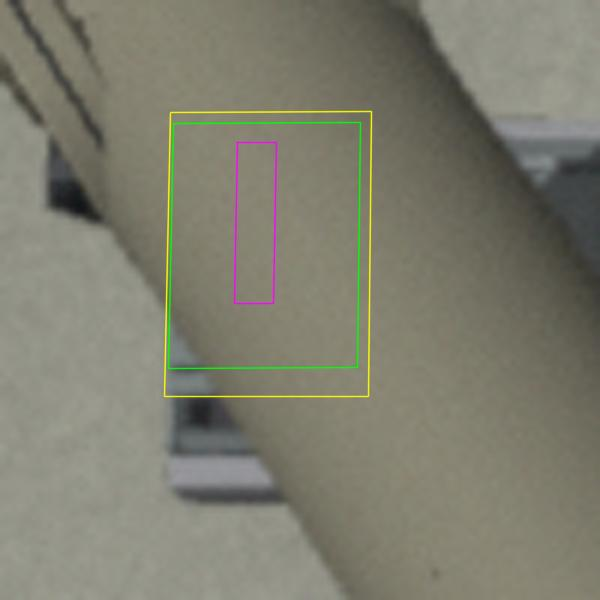

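View pics/q2.png

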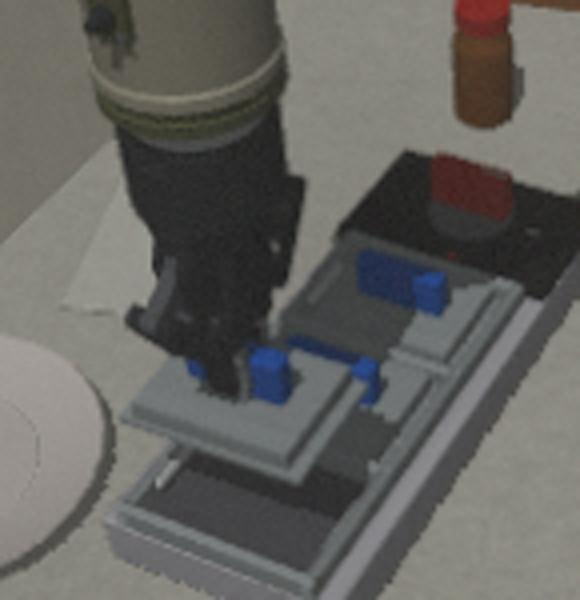

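{"api": "play_rows", "payload": {"gripper": [0,0,0,0,0,0], "slide": [[0,0,-0.015],[0,0,-0.02],[0,0,-0.015],[0,0,0],[0,0,0],[0,0,0]], "twist": [[0,0,0],[0,0,0],[0,0,0],[0,0,0],[0,0,0],[0,0,0]]}}

```text
time_s: 26.45
ee_pos: [0.6431, 0.1255, 0.0999]
orientation: [0.707, 0.001, 0.707, -0.0]
wrist_force: [-1.1, -0.6, -2.4]
width: 0.0124
```

```bash
python3 - <<'E'
from st import *
from ov import *
o,M=state(); p=o['ee_pos']
t=snap('top','p');s=snap('side','p')
v=(p[0],p[1],0)
lines(t,"top",csegs(v,p[2]-.02),(200,150,50,40),12,"q1");crop(t,200,150,50,40,12,"q3");crop(s,135,120,145,150,4,"q2")
cv2.imwrite("pics/q1.png",np.vstack([cv2.imread("pics/q1.png"),cv2.imread("pics/q3.png")])[:,:600])
E
```

```text
t 26.45 pos [0.6431 0.1255 0.0999] down [ 5.e-04  5.e-04 -1.e+00] jaw [1.6e-03 1.0e+00 5.0e-04] jawdeg 89.91 F [-1.1 -0.6 -2.4] w 0.0124 q [ 0.34  0.65 -0.86  1.49  0.51  1.23  0.98]
```

View pics/q1.png

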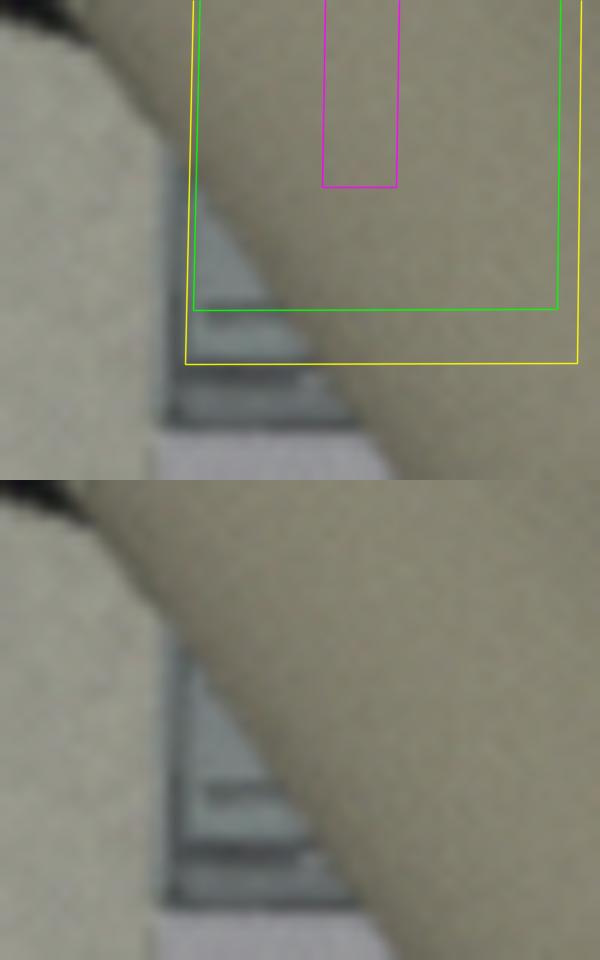

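View pics/q2.png

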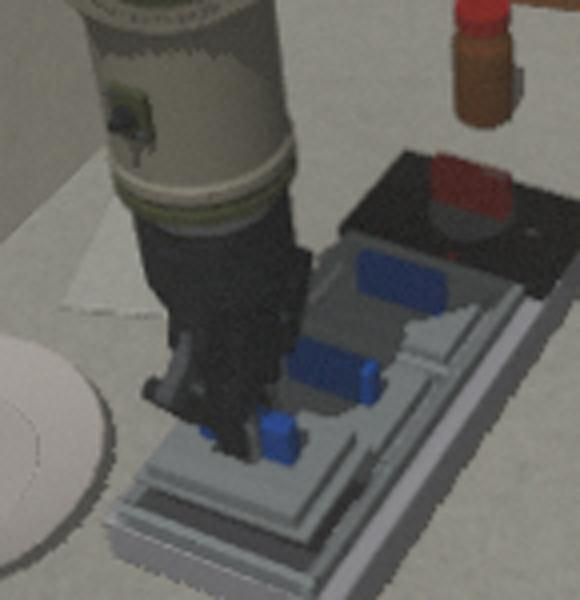

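Aligned well; lower and press.

{"api": "play_rows", "payload": {"gripper": [0,0,0,0,0,0,0], "slide": [[0,0,-0.006],[0,0,-0.005],[0,0,-0.005],[0,0,-0.004],[0,0,-0.003],[0,0,0],[0,0,0]], "twist": [[0,0,0],[0,0,0],[0,0,0],[0,0,0],[0,0,0],[0,0,0],[0,0,0]]}}

```text
time_s: 27.13
ee_pos: [0.6443, 0.1251, 0.0771]
orientation: [0.708, 0.001, 0.706, -0.001]
wrist_force: [6.0, -0.7, 1.6]
width: 0.0123
```

{"api": "play_rows", "payload": {"gripper": [0,0,0,0,0], "slide": [[0,0,-0.003],[0,0,-0.003],[0,0,-0.003],[0,0,0],[0,0,0]], "twist": [[0,0,0],[0,0,0],[0,0,0],[0,0,0],[0,0,0]]}}

```text
time_s: 27.55
ee_pos: [0.6438, 0.1246, 0.0664]
orientation: [0.708, 0.001, 0.707, -0.001]
wrist_force: [10.1, 1.2, -7.9]
width: 0.0124
```

{"api": "play_rows", "payload": {"gripper": [0,0,0,0], "slide": [[0,0,-0.003],[0,0,-0.002],[0,0,0],[0,0,0]], "twist": [[0,0,0],[0,0,0],[0,0,0],[0,0,0]]}}

```text
time_s: 27.88
ee_pos: [0.644, 0.1248, 0.0648]
orientation: [0.708, 0.001, 0.706, -0.001]
wrist_force: [-3.2, -3.1, 20.0]
width: 0.0125
```

{"api": "play_rows", "payload": {"gripper": [0,0,40,40,40,40,40,40,40,40,40], "slide": [[0,0,0.002],[0,0,0],[0,0,0],[0,0,0],[0,0,0],[0,0,0.02],[0,0,0.03],[0,0,0.03],[0,0,0.025],[0,0,0],[0,0,0]], "twist": [[0,0,0],[0,0,0],[0,0,0],[0,0,0],[0,0,0],[0,0,0],[0,0,0],[0,0,0],[0,0,0],[0,0,0],[0,0,0]]}}

```text
time_s: 28.8
ee_pos: [0.6432, 0.1254, 0.1704]
orientation: [0.708, 0.001, 0.707, -0.001]
wrist_force: [-1.1, -0.2, 0.1]
width: 0.0342
```

```bash
python3 - <<'E'
from st import *
from ov import *
align(90)
t=snap('top','r');s=snap('side','r')
crop(s,145,130,145,150,4,'q2');crop(t,205,105,175,100,4,'q1')
E
```

```text
t 28.8 pos [0.6432 0.1254 0.1704] down [ 1.6e-03  3.0e-04 -1.0e+00] jaw [1.8e-03 1.0e+00 3.0e-04] jawdeg 89.9 F [-1.1 -0.2  0.1] w 0.0342 q [ 0.35  0.59 -0.89  1.42  0.46  1.35  1.02]
turn [-0.02  0.09  0.1 ]
turn [ 1.400e-01  3.000e-02 -1.799e+02]
```

View pics/q2.png

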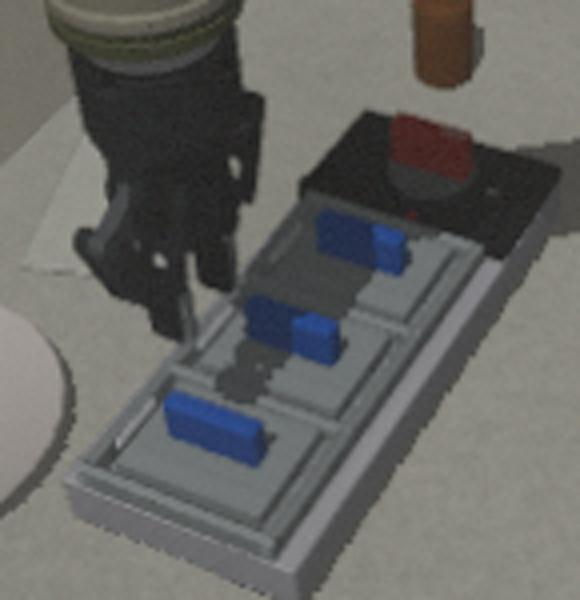

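View pics/q1.png

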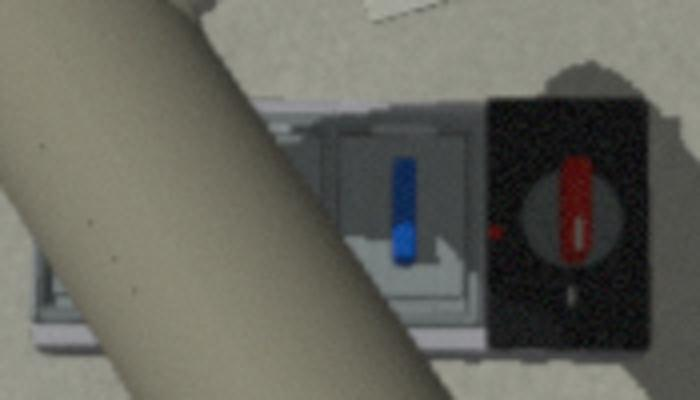

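```bash
python3 - <<'E'
from ov import *
from scipy.optimize import minimize
for tag in("e","r"):
    im=cv2.imread(f"pics/top_{tag}.png"); h=cv2.cvtColor(im,cv2.COLOR_BGR2HSV); m=(cv2.inRange(h,(0,150,60),(8,255,255))|cv2.inRange(h,(172,150,60),(180,255,255)))
    x0,y0=335,135; m=m[y0:y0+45,x0:x0+35]/255.
    # fill white pointer
    k,l=cv2.connectedComponents((m>0).astype(np.uint8)); 
    c,_=cv2.findContours((m>0).astype(np.uint8),cv2.RETR_EXTERNAL,cv2.CHAIN_APPROX_NONE); hull=max(c,key=len)
    mm=np.zeros(m.shape,np.uint8); cv2.fillConvexPoly(mm,cv2.convexHull(hull),1); 
    B=box(-.028,.028,-.008,.008,.0635,.0975)
    f=lambda v: np.abs(sil([tf(B,*v)],"top",(x0,y0,35,45))-mm).sum()/mm.sum()
    s=np.array([.643,-.146,0]); r=minimize(f,s,method="Nelder-Mead",options=dict(initial_simplex=s+np.array([[0,0,0],[.006,0,0],[0,.006,0],[0,0,.1]]))); print(tag,r.x,r.fun)
E
```

```text
e [ 0.64363792 -0.14838474 -0.01709932] 0.1354723707664884
r [ 0.64373392 -0.14942813 -0.09635695] 0.3385229540918164
```

{"api": "play_rows", "payload": {"gripper": [60,60,60,60,60,60,60,60,60,60,60,60,60], "slide": [[0,-0.0303,0],[0,-0.0303,0],[0,-0.0303,0],[0,-0.0303,0],[0,-0.0303,0],[0,-0.0303,0],[0,-0.0303,0],[0,-0.0303,0],[0,-0.0303,0],[0,0,-0.025],[0,0,-0.025],[0,0,0],[0,0,0]], "twist": [[0,0,0],[0,0,0],[0,0,0],[0,0,0],[0,0,0],[0,0,0],[0,0,0],[0,0,0],[0,0,0],[0,0,0],[0,0,0],[0,0,0],[0,0,0]]}}

```text
time_s: 29.98
ee_pos: [0.6415, -0.1473, 0.1173]
orientation: [0.706, 0.001, 0.709, -0.0]
wrist_force: [-0.2, 0.9, 0.9]
width: 0.051
```

```bash
python3 - <<'E'
from st import *
from ov import *
align(90)
t=snap('top','s');s=snap('side','s')
crop(s,175,80,130,130,5,'q2');crop(t,205,105,175,100,4,'q1')
E
```

```text
t 29.98 pos [ 0.6415 -0.1473  0.1173] down [-0.0043  0.0015 -1.    ] jaw [0.0015 1.     0.0015] jawdeg 89.91 F [-0.2  0.9  0.9] w 0.051 q [ 0.73  0.63 -0.82  1.46  0.47  1.26  1.43]
turn [-0.09 -0.25  0.09]
turn [-3.9000e-01  1.3000e-01 -1.7991e+02]
```

View pics/q2.png

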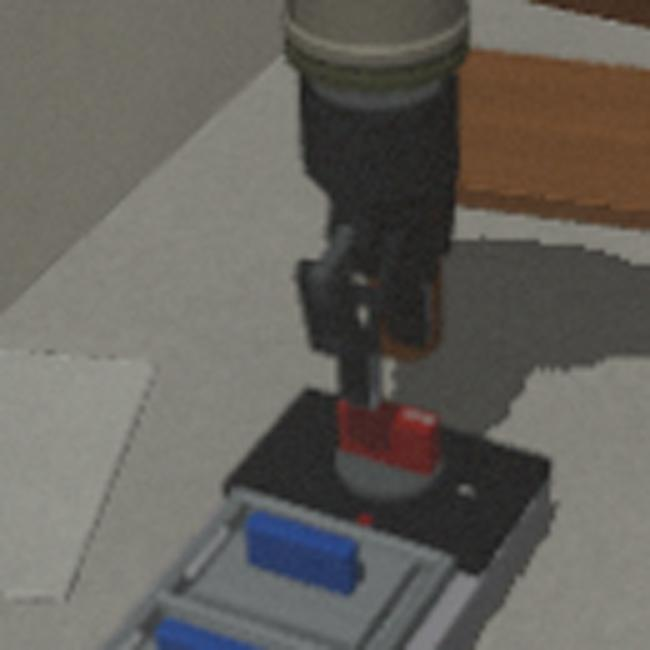

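View pics/q1.png

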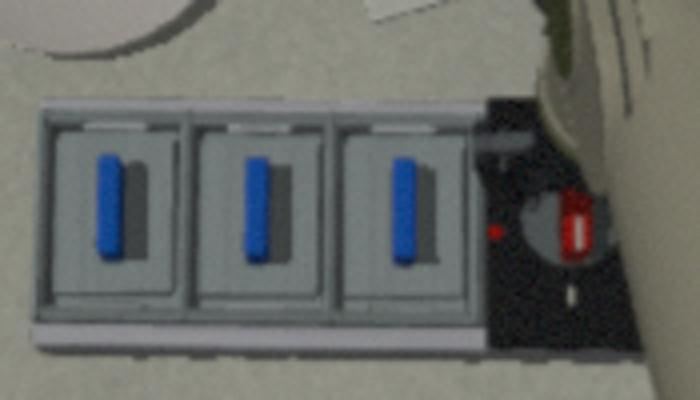

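{"api": "play_rows", "payload": {"gripper": [60,60,60,60,60,60], "slide": [[0.0005,0,-0.018],[0,0,-0.015],[0,0,-0.008],[0,0,0],[0,0,0],[0,0,0]], "twist": [[0,0,0],[0,0,0],[0,0,0],[0,0,0],[0,0,0],[0,0,0]]}}

```text
time_s: 30.58
ee_pos: [0.6439, -0.1476, 0.0792]
orientation: [0.707, 0.001, 0.707, -0.001]
wrist_force: [0.2, -0.9, 0.3]
width: 0.0516
```

```bash
python3 - <<'E'
from st import *
s=cv2.imread('pics/side_s.png');t=cv2.imread('pics/top_s.png')
for y in(-.0485,.0385,.1255):
    for z in (.045,.057): print(y,z,*[fit_handle(dict(top=t,side=s),[.643,y,0.],z,c) for c in(("top",),("top","side"))])
E
```

```text
-0.0485 0.045 (array([ 0.64107057, -0.04763661, -0.02884403]), np.float64(0.18500576701268742)) (array([ 0.6435133 , -0.04781119, -0.03405943]), np.float64(0.8537690302499917))
-0.0485 0.057 (array([ 0.64128177, -0.04741057, -0.00900977]), np.float64(0.1952069716775599)) (array([ 0.64155568, -0.04675849, -0.00463127]), np.float64(1.1128203312787235))
0.0385 0.045 (array([ 0.64504727,  0.03832649, -0.01153754]), np.float64(0.19847083487483042)) (array([ 0.6450226 ,  0.03860425, -0.02050195]), np.float64(0.9956060217991406))
0.0385 0.057 (array([ 0.64096035,  0.03769472, -0.00309236]), np.float64(0.2062893081761006)) (array([0.64275659, 0.03808697, 0.00176125]), np.float64(1.1907781545128935))
0.1255 0.045 (array([0.64627671, 0.125448  , 0.04414848]), np.float64(0.18165427090376382)) (array([0.64463714, 0.12604434, 0.01114752]), np.float64(0.8614821774782899))
0.1255 0.057 (array([0.64297055, 0.12416157, 0.01698375]), np.float64(0.19752084741942752)) (array([0.64416288, 0.12486152, 0.01754836]), np.float64(1.148669629995261))
```

{"api": "play_rows", "payload": {"gripper": [60,60,60,0,0,0,0,0,0], "slide": [[-0.0005,0.0008,-0.0095],[0,0,0],[0,0,0],[0,0,0],[0,0,0],[0,0,0],[0,0,0],[0,0,0],[0,0,0]], "twist": [[0,0,0],[0,0,0],[0,0,0],[0,0,0],[0,0,0],[0,0,0],[0,0,0],[0,0,0],[0,0,0]], "squeeze": 60}}

```text
time_s: 31.33
ee_pos: [0.6431, -0.1485, 0.0694]
orientation: [0.707, 0.001, 0.707, -0.002]
wrist_force: [-1.1, -6.0, 4.7]
width: 0.0152
```

{"api": "play_rows", "payload": {"gripper": [0,0,0], "slide": [[0,-0.0015,0],[0,0,0],[0,0,0]], "twist": [[0,0,0],[0,0,0],[0,0,0]], "squeeze": 90}}

```text
time_s: 31.58
ee_pos: [0.6432, -0.1486, 0.0695]
orientation: [0.707, 0.001, 0.707, -0.001]
wrist_force: [-2.7, -2.0, 5.2]
width: 0.0143
```

{"api": "play_rows", "payload": {"gripper": [0,0,0,0,0,0,0,0,0,0,0,0,0,0,0,0,0,0], "slide": [[0,0,0],[0,0,0],[0,0,0],[0,0,0],[0,0,0],[0,0,0],[0,0,0],[0,0,0],[0,0,0],[0,0,0],[0,0,0],[0,0,0],[0,0,0],[0,0,0],[0,0,0],[0,0,0],[0,0,0],[0,0,0]], "twist": [[0,0,-5],[0,0,-5],[0,0,-5],[0,0,-5],[0,0,-5],[0,0,-5],[0,0,-5],[0,0,-5],[0,0,-5],[0,0,-5],[0,0,-5],[0,0,-5],[0,0,-5],[0,0,-5],[0,0,-5],[0,0,-4],[0,0,0],[0,0,0]]}}

```text
time_s: 33.08
ee_pos: [0.6429, -0.1491, 0.0695]
orientation: [0.545, 0.45, 0.545, -0.451]
wrist_force: [-3.2, -3.5, 6.7]
width: 0.0148
```

```bash
python3 - <<'E'
from st import *
o,M=state(); print(o['wrist_torque'])
s=snap('side','t');t=snap('top','t')
crop(s,175,80,130,130,5,'q2')
E
```

```text
t 33.08 pos [ 0.6429 -0.1491  0.0695] down [ 1.0e-04 -1.2e-03 -1.0e+00] jaw [ 9.822e-01  1.880e-01 -1.000e-04] jawdeg 10.84 F [-3.2 -3.5  6.7] w 0.0148 q [ 0.55  0.59 -0.54  1.51  0.33  1.13  0.13]
[-0.74650041  0.64886242 -0.13816732]
```

View pics/q2.png

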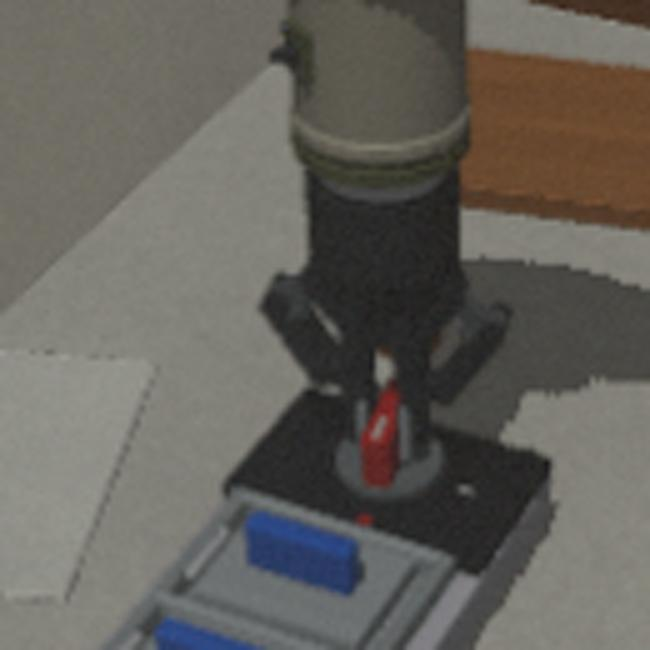

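Knob has turned with the gripper (~79°). Release, lift, back off toward the robot side and look.

{"api": "play_rows", "payload": {"gripper": [50,50,50,50,50,50,50,50,50,50,50,50,50,50,50,50,50], "slide": [[0,0,0],[0,0,0],[0,0,0],[0,0,0.02],[0,0,0.03],[0,0,0.03],[0,0,0.03],[0,0,0.03],[-0.015,-0.035,0],[-0.015,-0.035,0],[-0.015,-0.035,0],[-0.015,-0.035,0],[-0.015,-0.035,0],[-0.015,-0.035,0],[-0.015,-0.035,0],[0,0,0],[0,0,0]], "twist": [[0,0,0],[0,0,0],[0,0,0],[0,0,0],[0,0,0],[0,0,0],[0,0,0],[0,0,0],[0,0,0],[0,0,0],[0,0,0],[0,0,0],[0,0,0],[0,0,0],[0,0,0],[0,0,0],[0,0,0]]}}

```text
time_s: 34.6
ee_pos: [0.5363, -0.396, 0.2082]
orientation: [0.544, 0.451, 0.544, -0.452]
wrist_force: [0.6, 0.6, 0.1]
width: 0.0429
```

```bash
python3 - <<'E'
from st import *
state()
s=snap('side','u');t=snap('top','u')
crop(s,155,130,150,150,4,'q2')
crop(t,205,105,175,100,4,'q1')
E
```

```text
t 34.6 pos [ 0.5363 -0.396   0.2082] down [-7.e-04 -0.e+00 -1.e+00] jaw [ 9.829e-01  1.843e-01 -7.000e-04] jawdeg 10.62 F [0.6 0.6 0.1] w 0.0429 q [ 0.91  0.48 -0.49  1.35  0.22  1.37  0.61]
```

View pics/q2.png

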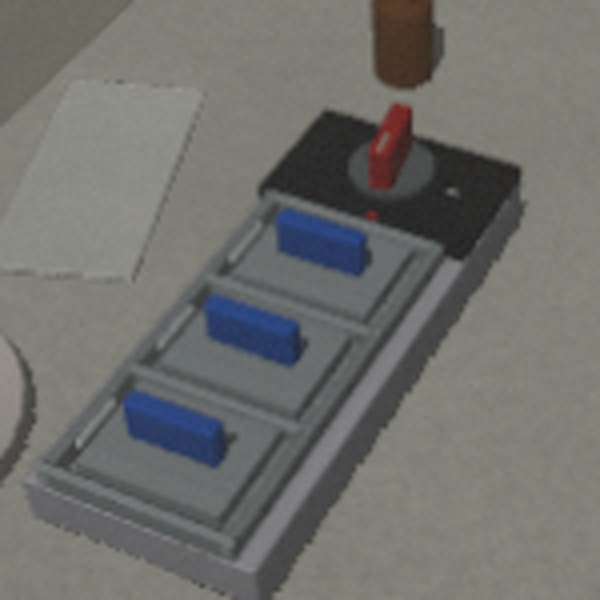

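View pics/q1.png

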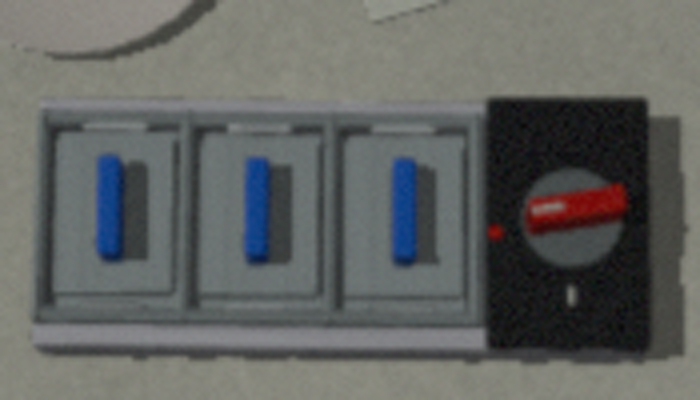

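View pics/top_u.png

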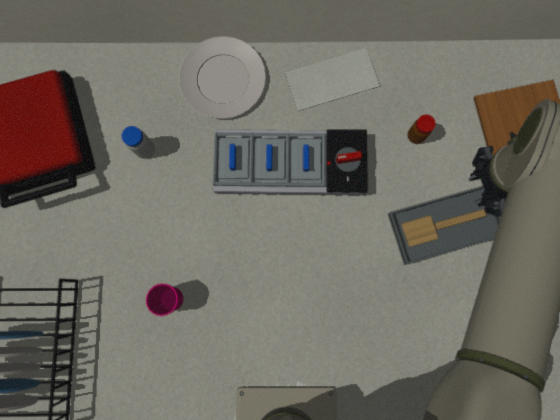

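View pics/side_u.png

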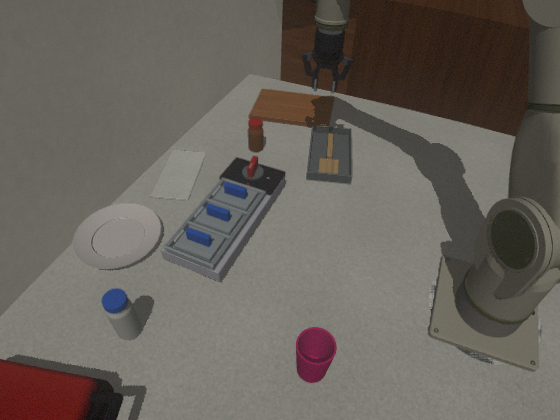

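```bash
python3 -c "
from bench import *
print(close_job())"
```

```text
the job is handed in; nothing more can be done
None
```

The job is done and handed in at about 35 s of the 210 s allowed; `close_job` reports no verdict, so the evidence is my own checks.

- **Spatula:** it lies flat in the grey tray, aligned with it, in the last pictures from both cameras.
- **Covers:** all three were there, and each now sits in its own well. Each was pressed down with 20–25 N until its underside measured about 45 mm, the seat height. After release both cameras show all three level. None was knocked aside, and the grip never visibly slackened.
- **Thermostat:** turned clockwise only after the covers were down. After release the bar stayed at about 80°, the "on" stop, with its pointer toward the red mark.
- **Cup and jars:** they stand at the same pixel positions as at the start.
- **Robot:** the arm was clear of everything at hand-in. The largest wrist force I read was about 27 N.

**Disagreements:** the fits of the handles in the side camera alone came out several degrees off in yaw, so I relied on the top camera. It put the knob axis at y = -148.4 mm, while my warmer model gave -146.5 mm; I aimed for -147 mm. The 6 N side pull when I gripped it showed it was nearer -149 mm, so I shifted the gripper 1.5 mm before turning.

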